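Pull the tray sealer's guard shut with the hook pole

TASK

Take the blue hook pole from its rest, hook it into the orange ring on the tray sealer's see-through guard and draw the guard gently down the slope, against its buffers, until the latch clicks and it stays fully shut. Then unhook the pole and lay it back in its rest, hook hanging down and pointing the same way as before. The sealer is hot and the ring is plastic: touch the machine with the pole only, never yank or overload the ring, and leave the other things on the table where they are.

Things in the scene. Friction and masses are not known exactly. Their poses are not given: they have to be found in the camera images.
- sealer: Steel tray sealer, fixed, 335 x 300 mm, front to the robot. Origin on the table; x from its front to its back, y left, z up. Front plate at x = -0.085, 190 mm high; above it the guard runs on a 28 degree slope, rising to the back, between rails (outer faces y = +-0.144, upper ends x 0.18, z 0.36). Hot: arm and gripper must not push on it, guard and ring included, with over 3 N.
- guard (a joint): How far the see-through guard (framed panel 250 x 190 mm) stands open along the slope, m: 0.10 fully open (the start), 0 the lower end of its rails. Shut and latched it reads somewhere between 0.002 and 0.016, as the latch bracket is set; latched below 0.02 counts as shut. A spring pushes it open: drawing it down takes 5 to 9 N plus 25 N per m/s; let go unlatched, it rises to the top again.
- latch (a point): Latch bracket on the sill, middle of its slots; it is set within 7 mm either way along x, so feel for it. Jaws click behind a spear on the guard's bottom rail. Over the last 8 mm buffers resist too: the pull rises steadily, about 1.5 N per mm, the click comes at 15 to 17 N, about 1.5 mm before a hard stop met at 17 to 19 N. Then ease off: the latch holds the guard down.
- pull_ring (a point): Orange ring of 7 mm round bar, 30 mm inside, 44 mm outside diameter, fixed on the guard. Origin: ring centre; x up the slope, y to the machine's left, z straight out of the slope (ring axis). The panel's face is at z = -0.024. Struts hold it on its up-slope side (x over 0.014); the down-slope bar is free. The pole may never load ring, guard or machine with over 22 N.
- pole: Hook pole, about 0.16 kg, 229 mm long. Origin: centre of the blue handle (150 mm in x, 20 mm wide in y, 24 mm high in z); x towards the hook, z up in the rest. A 7 mm steel rod runs on to x = 0.150, bends to -z down to z = -0.024, then back to x = 0.138 (centre lines; ends at x = 0.1345, underside z = -0.0275). Balance point about 28 mm hookward of the origin.
- hook_throat (a point): Point at (0.143, 0, -0.012) of the pole's frame: where the middle of the ring's bar sits when the hook is drawn up to it. The throat is 17 mm high between rod and return, open to the handle's side; its closed end is the down-bent rod.
- hook_tip (a point): Point on the pole at (0.138, 0, -0.024) of its frame: the centre of the hook's round tip.
- pole_rest: Grey rest screwed to the table, base 215 x 80 x 8 mm. Origin on the table; x along the pole towards the hook. The pole lies level in two saddles with its origin 62 mm up, on the rest's centre line, within 10 mm of the rest's origin. Saddles, 14 mm thick: at x = -0.055 a slot 26 mm wide for the handle (floor z 0.050, flared lips to 0.076), at x = 0.105 a V for the rod (to z 0.079).
- tray_stack: Stack of white meal trays, 194 x 144 x 54 mm, on the table, on the other side of the robot from the pole rest. Leave alone. Origin: centre of the underside.
- glove_box: Purple box of gloves, 220 x 120 x 85 mm. Leave alone. Origin: centre of the underside.
- sanitiser: Bottle, 72 mm diameter, 190 mm high. Leave alone. Origin: centre of the underside.
- film_core: Cardboard tube standing upright, 84 mm diameter, 110 mm high. Leave alone. Origin: centre of the underside.
- tongs: Steel tongs with green tips lying flat, 205 x 60 x 16 mm. Leave alone. Origin: on the table between the arms.

How it is judged:
By the outcome, as a careful person would: the job done as asked, in the order asked, and still so for the second after the job is handed in, with the robot touching nothing.
It also fails if it takes over 72 s, if anything falls off the work surface, if the arm or the gripper's body presses on something with over 40 N, if the wrist force passes 120 N, or if a joint passes its speed limit or range.

ROBOT

A 7-joint arm with a two-finger parallel gripper is mounted at the origin on the work surface. World frame = base frame: x ahead of the robot, y to its left, z up, the work surface at z = 0. Lengths are in m, angles in degrees, forces in N, time in s.
With the tool pointing down it reaches from about 0.425 to 0.875 m from the base axis. Payload 4.7 kg.
Tool frame: the origin (TCP) lies at the very end of the fingers, on their centre line; the grasp point (between the pads) lies 19 mm behind it; y points along the fingers, z is the direction in which the jaws open and shut, and the axes are right-handed (so a half turn about y gives the same grasp; the last joint's range is limited). The gripper opens to 87 mm and grips with 3 to 60 N. Pads are 19 mm wide; open, the fingers measure 117 mm over their backs; the gripper's body (75 mm by 190 mm) begins 51 mm behind the grasp point.
Start: joints at [73.402, 18.392, -4.016, 83.108, 1.295, 78.541, -3.26], TCP at [0.194, -0.62, 0.223] pointing down, gripper open.
Joint ranges: [-163.93, 163.93], [-17.29, 119.83], [-79.2, 71.16], [3.27, 140.29], [-89.18, 269.18], [5.43, 117.66], [-154.24, 154.24]. Speed limits (degrees/s): [147.25, 147.25, 180, 180, 180, 180, 180].

INTERFACE

Orientations are given as [roll, pitch, yaw] about the fixed x, y, z axes, in that order (R = Rz(yaw) Ry(pitch) Rx(roll)).
In Python, from cell import env gives the robot as it stands.
- The arm moves only by the shell command python3 -m pendant 'ROWS' [FORCE]. ROWS is JSON, one flat list of numbers, 7 for each row, row after row: the shift along the world's x, y, z in units of 40 mm (1.0 is 40 mm), then the turn, a rotation vector about the world's x, y, z in units of 10 degrees (1.0 is 10 degrees), then the finger opening in mm, from 0 to 87. In form: [x, y, z, wx, wy, wz, jaw, x, y, z, wx, wy, wz, jaw, ...]. A call has 1 to 10 rows; each row shifts and turns the commanded pose from where the row before left it; what a row does not reach is not made up. A row lasts 1/8 s, in which the tool goes at most 62.5 mm and 10.7 degrees, less where a joint would pass 70% of its speed; a pose out of reach is approached as far as the arm can. A call is refused whole if a number of a shift passes 1 or a number of a turn 1, either way. A call with a gripper value outside its range is refused whole. The fingers move at their own pace and stop on an object; FORCE is the grip in N (left out, the last holds). Time passes only in rows, so rows that do not move let the fingers close. It gives the time, the measured TCP pose, the force and the opening at its end, in the units of the state.
- env.get_obs(): the state, without advancing time (a new reading comes with each control period).
- env.read_camera(name): name is "scene" or "top"; returns a dict with "image" (480x640x3 uint8, red, green, blue), "fx", "fy", "cx", "cy" (pixels), "cam_to_world" (4x4, takes a point from camera to world coordinates). Camera axes: x right, y up, looking along -z (the intrinsics and any distortion apply to the point x, -y, -z); pixel columns grow to the right and rows downward; lengths in m; the calibration is good to about 2 mm. A picture is of the moment at which its call begins. There is no depth.
- env.sign_off(): hands the job in, once; it reports no verdict.
The state is a dict: "time_s": time; "qpos": joint angles; "joint_velocities": joint speeds; "effort": joint torques, N m; "tool_pos": TCP position; "tool_rot": TCP orientation; "force": force on the tool from outside, world axes, zero at the start; "wrist_torque": the same for the moment, N m; "grip_width": finger opening in m.
Only numpy, scipy, OpenCV 4.12 (cv2) and the standard library are available. Lean on these libraries where they do the work, as an engineer would, in place of code of your own. Each camera call takes 0.05 s, during which the arm holds its last target.

## Working session

There is one attempt and no reset: what is moved stays moved. The work goes in short steps, Python scripts to look and compute and a shell command to move; the robot and the scene stay as the last step left them, time stands still between calls to the robot, and variables do not carry over. Pictures are saved under pics/ and viewed, and the job is handed in when it is done.

```bash
ls; mkdir -p pics; python3 - <<'E'
from cell import env
import cv2
o=env.get_obs(); print({k:(v if not hasattr(v,'round') else v.round(3)) for k,v in o.items()})
for n in ("scene","top"):
    c=env.read_camera(n); cv2.imwrite(f"pics/{n}0.png",c["image"][:,:,::-1]); print(n,c["fx"],c["fy"],c["cx"],c["cy"],c["cam_to_world"],[k for k in c])
E
```

```text
pics
{'time_s': 0.0, 'qpos': array([73.402, 18.439, -4.017, 83.174,  1.295, 78.541, -3.261]), 'joint_velocities': array([ 0.01 , -0.063,  0.004, -0.081,  0.008, -0.004,  0.009]), 'effort': array([ 0.0000e+00, -4.9129e+01, -4.0300e-01, -3.1253e+01, -6.4000e-02,
        4.4000e-02,  0.0000e+00]), 'tool_pos': array([ 0.194, -0.62 ,  0.221]), 'tool_rot': array([-9.01080e+01, -5.00000e-03, -1.62592e+02]), 'force': array([-0.459,  0.181,  0.532]), 'wrist_torque': array([ 0.029, -0.067, -0.046]), 'grip_width': 0.08720048648720194}
scene 456.42660195452606 456.42660195452606 320.27115552876 242.0328932011236 [[-0.88880873 -0.31480356  0.33304319  1.04447554]
 [ 0.45783662 -0.64185823  0.61514522  0.92822791]
 [ 0.0201166   0.69922581  0.71461779  1.25446525]
 [ 0.          0.          0.          1.        ]] ['image', 'fx', 'fy', 'cx', 'cy', 'cam_to_world']
top 553.8954970400544 553.8954970400544 317.35288616008853 236.3471982099114 [[ 0.00599371  0.99492773 -0.10041354  0.38714499]
 [-0.99994806  0.00513543 -0.00880371 -0.0151809 ]
 [-0.00824339  0.10046109  0.99490684  1.72547428]
 [ 0.          0.          0.          1.        ]] ['image', 'fx', 'fy', 'cx', 'cy', 'cam_to_world']
```

View pics/scene0.png

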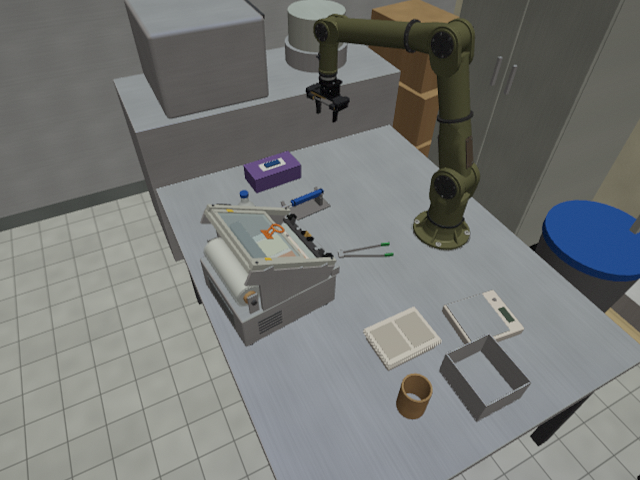

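View pics/top0.png

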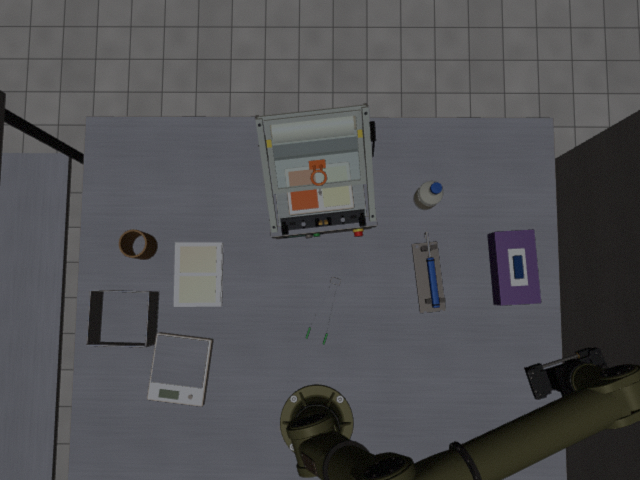

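The top picture shows the sealer around (320,170), the ring at about (318,177), the pole rest at (429,277) with the hook up near (427,237), tongs at (323,310), sanitiser at (430,193) and glove box at (515,267). Next I zoom in.

```bash
cat > h.py <<'E'
import numpy as np, cv2
from cell import env
def cam(n):
    return env.read_camera(n)
def bp(c,u,v,z):
    M=c["cam_to_world"]; d=M[:3,:3]@np.array([(u-c["cx"])/c["fx"],-(v-c["cy"])/c["fy"],-1]); o=M[:3,3]
    return o+d*(z-o[2])/d[2]
def pr(c,P):
    M=c["cam_to_world"]; p=M[:3,:3].T@(np.asarray(P)-M[:3,3]); return np.array([c["cx"]+c["fx"]*p[0]/-p[2], c["cy"]-c["fy"]*p[1]/-p[2]])
def tri(c1,uv1,c2,uv2):
    r=[]
    for c,(u,v) in((c1,uv1),(c2,uv2)):
        M=c["cam_to_world"]; d=M[:3,:3]@np.array([(u-c["cx"])/c["fx"],-(v-c["cy"])/c["fy"],-1]); r.append((M[:3,3],d/np.linalg.norm(d)))
    A=np.stack([r[0][1],-r[1][1]],1); t=np.linalg.lstsq(A,r[1][0]-r[0][0],rcond=None)[0]
    a=r[0][0]+t[0]*r[0][1]; b=r[1][0]+t[1]*r[1][1]; return (a+b)/2, np.linalg.norm(a-b)
def crop(c,x0,y0,x1,y1,s,name,pts=()):
    im=cv2.resize(c["image"][y0:y1,x0:x1,::-1],None,fx=s,fy=s,interpolation=cv2.INTER_CUBIC)
    for p in pts:
        q=(np.asarray(p)-[x0,y0]+.5)*s; cv2.circle(im,tuple(int(i) for i in q),2,(0,255,0),-1)
    for u in range((x0//10+1)*10,x1,10):
        cv2.line(im,(int((u-x0+.5)*s),0),(int((u-x0+.5)*s),6 if u%50 else 14),(0,255,255),1)
    for v in range((y0//10+1)*10,y1,10):
        cv2.line(im,(0,int((v-y0+.5)*s)),(6 if v%50 else 14,int((v-y0+.5)*s)),(0,255,255),1)
    cv2.imwrite("pics/"+name,im)
E
python3 - <<'E'
from h import *
t=cam("top"); s=cam("scene")
crop(t,400,220,460,320,6,"t_rest.png"); crop(t,250,95,390,245,4,"t_seal.png")
crop(s,270,175,340,225,10,"s_rest.png"); crop(s,195,195,345,340,4,"s_seal.png")
E
```

```text
(no output)
```

View pics/t_rest.png

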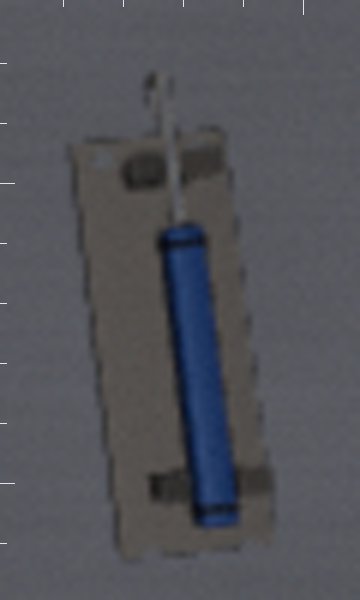

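View pics/s_rest.png

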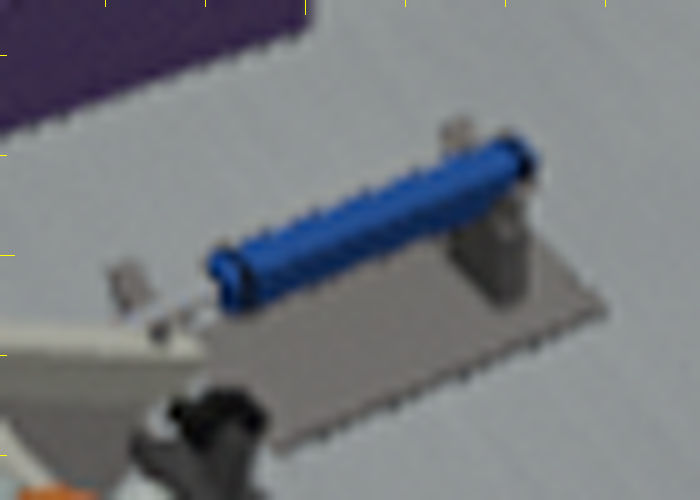

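View pics/t_seal.png

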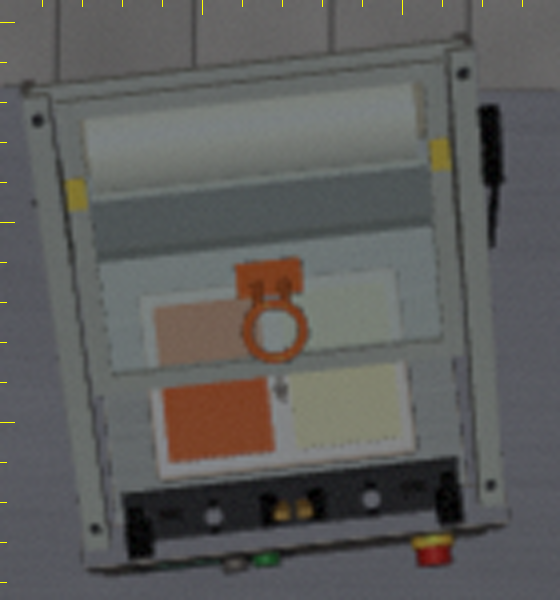

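View pics/s_seal.png

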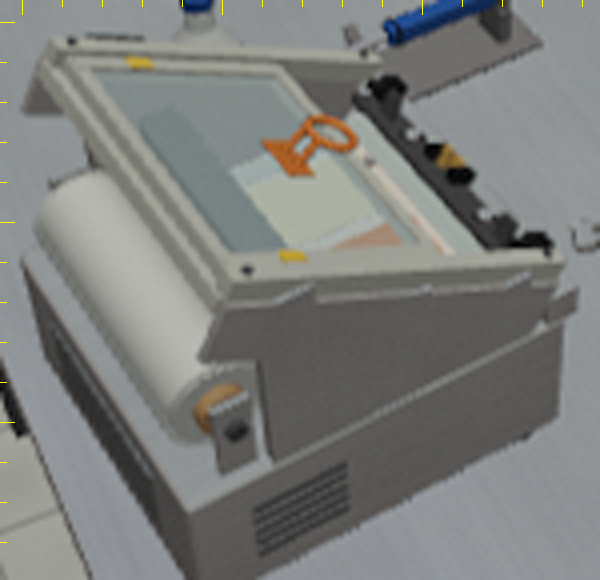

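```bash
python3 - <<'E'
from h import *
t=cam("top"); s=cam("scene")
hs=cv2.cvtColor(t["image"],cv2.COLOR_RGB2HSV)
m=((hs[...,0]>100)&(hs[...,0]<125)&(hs[...,1]>120)).astype(np.uint8); m[:,:415]=0;m[:,455:]=0;m[:240]=0;m[320:]=0
ys,xs=np.nonzero(m); print(len(xs)); r=cv2.minAreaRect(np.stack([xs,ys],1).astype(np.float32)); b=cv2.boxPoints(r); print(r,b)
b=b[np.argsort(b[:,1])]; A=b[:2].mean(0);B=b[2:].mean(0)
a=bp(t,*A,.072);bb=bp(t,*B,.072); print("handle",a,bb,(a+bb)/2,np.linalg.norm(a-bb),np.degrees(np.arctan2(*(a-bb)[[1,0]])))
# line fit from blue pixels
pts=np.array([bp(t,x,y,.073)[:2] for x,y in zip(xs,ys)]); c=pts.mean(0); u=np.linalg.svd(pts-c)[2][0]; print("centroid",c,"yaw",np.degrees(np.arctan2(u[1],u[0])))
# rest base corners
for q in [(75,147),(222,130),(268,540),(118,555)]: print("base",bp(t,400+q[0]/6-.5,220+q[1]/6-.5,.008))
P,e=tri(t,(250+275/4-.5,95+330/4-.5),s,(195+330/4-.5,195+134/4-.5)); print("ring",P,e)
c4=[(25,90,.36),(470,40,.36),(90,568,.219),(507,518,.219)]
Q=[bp(t,250+x/4-.5,95+y/4-.5,z) for x,y,z in c4]; print(np.round(Q,4))
d=Q[0]-Q[1]; print(np.linalg.norm(d[:2]),"yaw",np.degrees(np.arctan2(-d[0],d[1])), np.degrees(np.arctan2(*(Q[0]-Q[2])[[1,0]])),np.degrees(np.arctan2(*(Q[1]-Q[3])[[1,0]])))
E
```

```text
338
((432.6769714355469, 282.4153747558594), (49.613895416259766, 6.945944786071777), 82.87498474121094) [[426.15387 258.23074]
 [433.0462  257.36923]
 [439.20007 306.6    ]
 [432.30774 307.46152]]
handle [ 0.49142025 -0.33586276  0.072     ] [ 0.34575496 -0.35194154  0.072     ] [ 0.4185876  -0.34390215  0.072     ] 0.14655000221885833 6.298907112262963
centroid [ 0.41867687 -0.34377803] yaw -173.76199570640483
base [ 0.53809951 -0.29428245  0.008     ]
base [ 0.54734078 -0.3704289   0.008     ]
base [ 0.33679038 -0.39064119  0.008     ]
base [ 0.32869945 -0.31391477  0.008     ]
ring [ 0.68817133 -0.0044092   0.29819395] 0.0017800901654355535
[[ 0.8283  0.1549  0.36  ]
 [ 0.8618 -0.127   0.36  ]
 [ 0.5381  0.1222  0.219 ]
 [ 0.574  -0.1629  0.219 ]]
0.2839348294035096 yaw 6.7798836345262625 6.43038327636607 7.098835447401169
```

```bash
cat >> h.py <<'E'
from scipy.spatial.transform import Rotation as Ro
def R(o=None):
    o=o or env.get_obs(); return Ro.from_euler('xyz',o["tool_rot"],degrees=True)
def need(p,Rt):
    o=env.get_obs(); d=(np.asarray(p)-o["tool_pos"])/.04; w=(Rt*R(o).inv()).as_rotvec(degrees=True)/10
    print("shift",d.round(3),"turn",w.round(3),"| tcp",o["tool_pos"].round(4),"rot",o["tool_rot"].round(2),"F",o["force"].round(2),"t",round(o["time_s"],2),"w",round(o["grip_width"],4))
    return d,w
P0=np.array([.4187,-.3438,.062]); PY=6.3   # pole in rest
TH=20; GX=.015
Rp0=Ro.from_euler('z',PY,degrees=True)
# tool in pole frame: y_tool=(-sin,0,-cos), z_tool -> start-like sign
Rtp=Ro.from_euler('y',TH,degrees=True)*Ro.from_euler('z',180,degrees=True)*Ro.from_euler('x',-90,degrees=True)
def tool_for_pole(po,Rp,gx=GX,th=TH,lift=0):
    Rt=Rp*Ro.from_euler('y',th,degrees=True)*Ro.from_euler('z',180,degrees=True)*Ro.from_euler('x',-90,degrees=True)
    return np.asarray(po)+Rp.apply([gx,0,0])+Rt.apply([0,.019,0]),Rt
E
python3 - <<'E'
from h import *
p,Rt=tool_for_pole(P0,Rp0); print(p,Rt.as_euler('xyz',degrees=True)); need(p+[0,0,.1],Rt); need(p,Rt)
E
```

```text
[ 0.42715028 -0.34286708  0.04414584] [ -90.   -20.  -173.7]
shift [ 5.82   6.931 -1.951] turn [-0.415  1.959 -1.099] | tcp [ 0.1944 -0.6201  0.2222] rot [ -90.03   -0.   -162.59] F [-0.82  0.08 -0.39] t 0.3 w 0.0869
shift [ 5.82   6.931 -4.451] turn [-0.415  1.959 -1.099] | tcp [ 0.1944 -0.6201  0.2222] rot [ -90.03   -0.   -162.59] F [-0.82  0.08 -0.39] t 0.3 w 0.0869
```

```bash
python3 -m pendant '[0.73,0.87,0,-0.05,0.245,-0.14,60, 0.73,0.87,0,-0.05,0.245,-0.14,60, 0.73,0.87,0,-0.05,0.245,-0.14,60, 0.73,0.87,0,-0.05,0.245,-0.14,60, 0.73,0.87,-0.3,-0.05,0.245,-0.14,60, 0.73,0.87,-0.4,-0.05,0.245,-0.14,60, 0.73,0.87,-0.5,-0.05,0.245,-0.14,60, 0.72,0.84,-0.5,-0.05,0.245,-0.14,60, 0,0,0,0,0,0,60]' 20
python3 - <<'E'
from h import *
p,Rt=tool_for_pole(P0,Rp0); need(p,Rt)
t=cam("top"); crop(t,390,190,510,320,5,"a1.png")
E
```

```text
time_s: 1.42
tool_pos: [0.4307, -0.3376, 0.152]
tool_rot: [-90.4, -20.0, -173.3]
force: [-0.2, -0.3, -0.4]
grip_width: 0.06
shift [-0.088 -0.132 -2.696] turn [-0.039 -0.007 -0.029] | tcp [ 0.4307 -0.3376  0.152 ] rot [ -90.42  -20.02 -173.26] F [-0.16 -0.35 -0.42] t 1.43 w 0.06
```

View pics/a1.png

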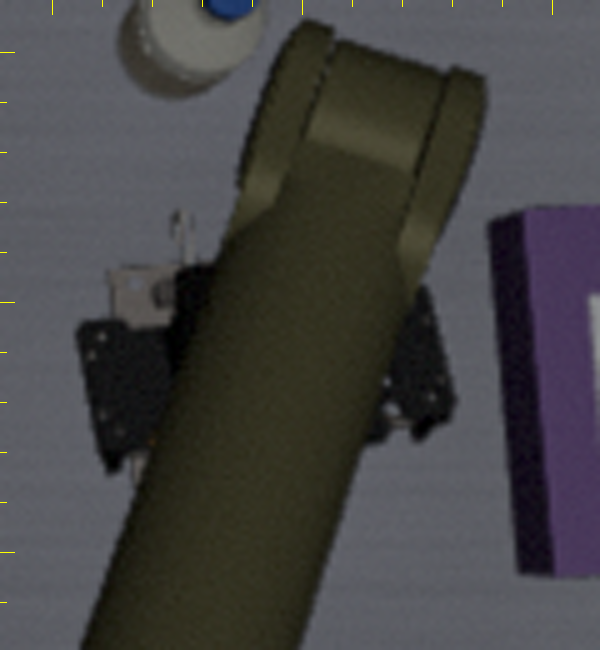

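The top view shows the forearm hiding the pole, with the gripper straddling it and the hook visible at about (426,233). I check clearance to the sanitiser from the scene camera.

```bash
python3 - <<'E'
from h import *
t=cam("scene"); crop(t,210,60,370,230,4,"a2.png")
E
```

```text
(no output)
```

View pics/a2.png

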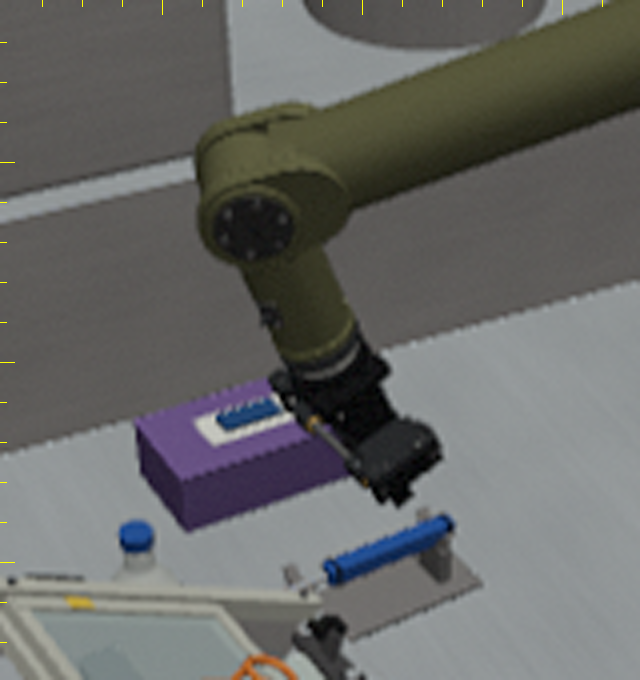

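The wrist sits well above the bottle and the gripper lines up with the handle. Descending.

```bash
python3 -m pendant '[-0.09,-0.13,-0.4,-0.04,0,-0.03,60, 0,0,-0.6,0,0,0,60, 0,0,-0.6,0,0,0,60, 0,0,-0.6,0,0,0,60, 0,0,-0.4,0,0,0,60, 0,0,-0.1,0,0,0,60,0,0,0,0,0,0,60]' 20
python3 - <<'E'
from h import *
p,Rt=tool_for_pole(P0,Rp0); need(p,Rt)
t=cam("top"); crop(t,390,220,480,320,6,"a3.png"); t=cam("scene"); crop(t,260,150,360,230,7,"a4.png")
E
```

```text
time_s: 2.4
tool_pos: [0.4239, -0.3488, 0.0469]
tool_rot: [-89.6, -20.0, -174.4]
force: [-0.6, 0.2, -0.4]
grip_width: 0.0602
shift [ 0.081  0.148 -0.068] turn [0.035 0.004 0.056] | tcp [ 0.4239 -0.3488  0.0469] rot [ -89.62  -20.   -174.39] F [-0.64  0.2  -0.43] t 2.4 w 0.0602
```

View pics/a4.png

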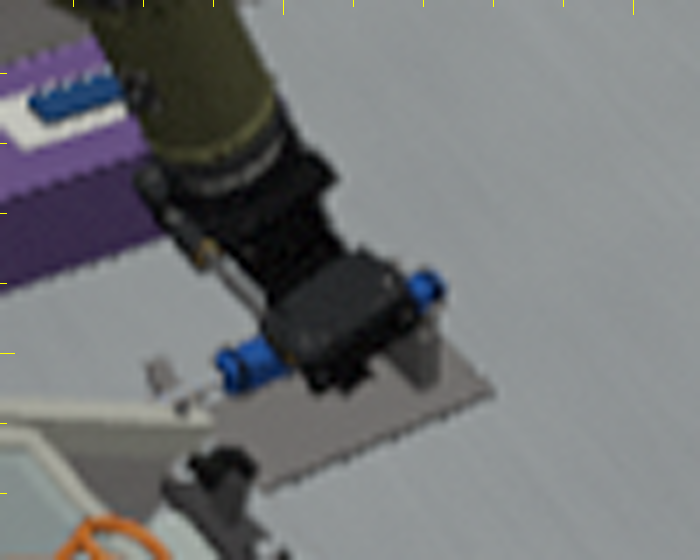

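```bash
python3 -m pendant '[0.08,0.15,-0.06,0.03,0,0.055,60, 0,0,0,0,0,0,60, 0,0,0,0,0,0,60, 0,0,0,0,0,0,60]' 20
python3 - <<'E'
from h import *
p,Rt=tool_for_pole(P0,Rp0); need(p,Rt)
E
```

```text
time_s: 3.0
tool_pos: [0.4272, -0.3424, 0.0443]
tool_rot: [-90.0, -20.0, -173.7]
force: [-0.0, -0.3, 0.2]
grip_width: 0.0598
shift [-0.001 -0.012 -0.003] turn [ 0.004  0.002 -0.003] | tcp [ 0.4272 -0.3424  0.0443] rot [ -89.95  -19.98 -173.69] F [-0.01 -0.28  0.17] t 3.0 w 0.0598
```

```bash
python3 -m pendant '[0,0,0,0,0,0,22, 0,0,0,0,0,0,22, 0,0,0,0,0,0,5,0,0,0,0,0,0,5,0,0,0,0,0,0,5]' 20
python3 -m pendant '[0,0,0,0,0,0,5, 0,0,0,0,0,0,5]' 60
python3 - <<'E'
from h import *
p,Rt=tool_for_pole(P0,Rp0); need(p,Rt)
E
```

```text
time_s: 3.62
tool_pos: [0.4272, -0.3429, 0.0443]
tool_rot: [-89.9, -20.0, -173.7]
force: [0.7, -1.2, 0.0]
grip_width: 0.02
time_s: 3.88
tool_pos: [0.4272, -0.3429, 0.0443]
tool_rot: [-89.9, -20.0, -173.7]
force: [0.1, -3.0, -0.3]
grip_width: 0.0192
shift [-0.002  0.    -0.003] turn [ 0.008  0.004 -0.   ] | tcp [ 0.4272 -0.3429  0.0443] rot [ -89.91  -19.97 -173.73] F [ 0.07 -2.98 -0.29] t 3.88 w 0.0192
```

```bash
python3 -m pendant '[0,0,0.3,0,0,0,5, 0,0,0.6,0,0,0,5, 0,0,0.8,0,0,0,5,0,0,1,0,0,0,5,0,0,1,0,0,0,5,0,0,0,0,0,0,5,0,0,0,0,0,0,5]'
cat >> h.py <<'E'
C0=np.array([.6882,-.0044,.2982]); SY=6.8
Rs=Ro.from_euler('z',SY,degrees=True)*Ro.from_euler('y',-28,degrees=True)
def pole_at(x,y,z,C=None,pt=(.143,0,-.012)):
    "pole origin so that pt of pole sits at ring-frame x,y,z (pole parallel to the slope)"
    return (C0 if C is None else C)+Rs.apply(np.array([x,y,z])-np.array(pt))
E
python3 - <<'E'
from h import *
t=cam("top"); crop(t,380,180,480,330,5,"b1.png"); s=cam("scene"); crop(s,230,100,370,240,5,"b2.png")
p,Rt=tool_for_pole(pole_at(-.001,0,.055),Rs); print(p); need(p,Rt)
E
```

```text
time_s: 4.75
tool_pos: [0.427, -0.3414, 0.1918]
tool_rot: [-90.0, -20.0, -173.6]
force: [-0.4, -0.4, -2.1]
grip_width: 0.0193
[ 0.54649335 -0.02129749  0.27798056]
shift [3.001 8.005 2.179] turn [ 0.313 -2.793  0.042] | tcp [ 0.4265 -0.3415  0.1908] rot [ -90.1   -20.1  -173.62] F [ 0.31 -0.74 -2.59] t 4.85 w 0.0199
```

View pics/b2.png

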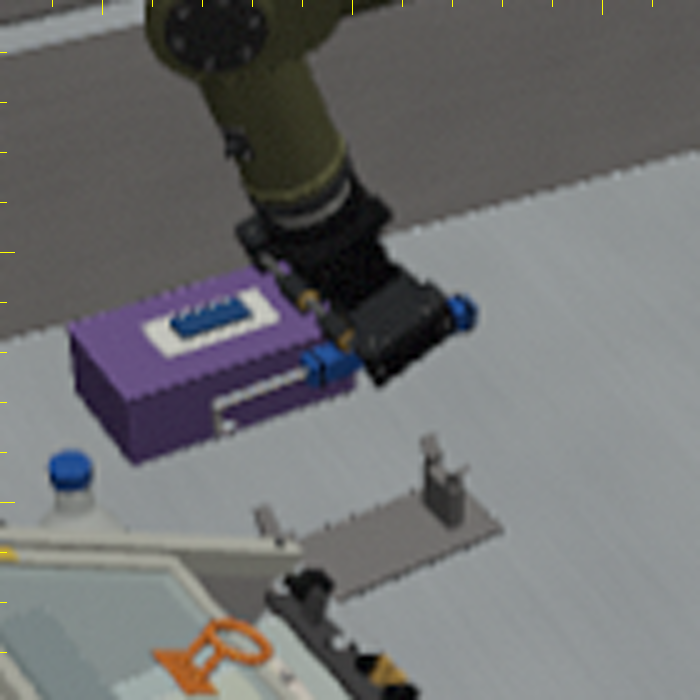

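The pole is held level, the hook hanging down at scene pixel (274,184), and the rest is empty. Moving to the hover point above the ring.

```bash
python3 -m pendant '[0,0.3,0.9,0.03,-0.35,0,5, 0,0.7,0.9,0.03,-0.35,0,5, 0.2,0.9,0.6,0.03,-0.35,0,5, 0.3,0.9,0.3,0.03,-0.35,0.01,5, 0.4,0.9,0,0.03,-0.35,0.01,5, 0.5,0.9,0,0.03,-0.35,0.01,5, 0.5,0.9,0,0.03,-0.35,0,5, 0.5,0.9,0,0.03,-0.34,0,5, 0.4,0.9,0,0.03,0,0,5, 0.2,0.7,0,0.03,0,0,5]'
python3 -m pendant '[0,0,0,0,0,0,5, 0,0,0,0,0,0,5, 0,0,0,0,0,0,5]'
python3 - <<'E'
from h import *
t=cam("top"); crop(t,250,95,390,265,4,"b3.png"); s=cam("scene"); crop(s,220,160,340,280,6,"b4.png")
p,Rt=tool_for_pole(pole_at(-.001,0,.055),Rs); need(p,Rt)
E
```

```text
time_s: 6.1
tool_pos: [0.5466, -0.0203, 0.2987]
tool_rot: [-89.9, 7.9, -173.5]
force: [-0.0, -0.2, -1.1]
grip_width: 0.0195
time_s: 6.48
tool_pos: [0.5468, -0.0238, 0.2996]
tool_rot: [-89.8, 8.0, -173.7]
force: [0.3, 0.1, -1.0]
grip_width: 0.0193
shift [-0.012  0.053 -0.55 ] turn [0.016 0.007 0.046] | tcp [ 0.547  -0.0234  0.3   ] rot [ -89.84    8.05 -173.64] F [-0.29 -0.5  -0.97] t 6.58 w 0.0196
```

View pics/b3.png

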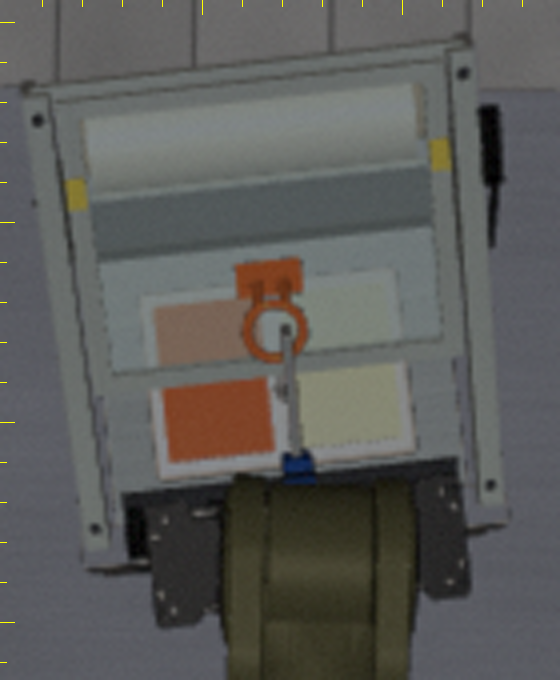

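View pics/b4.png

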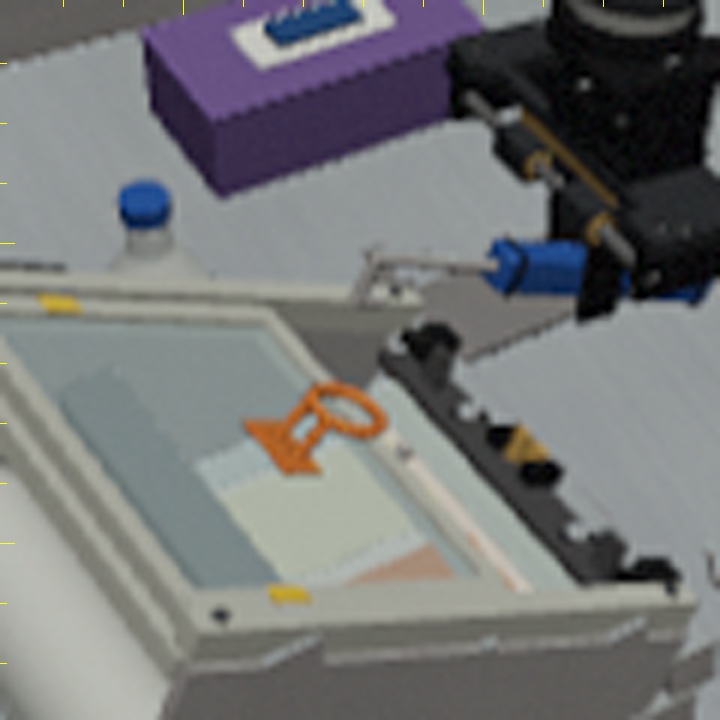

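```bash
python3 - <<'E'
from h import *
t=cam("top"); s=cam("scene")
o=env.get_obs(); Rt=R(o); Rp=Rt*(Ro.from_euler('y',TH,degrees=True)*Ro.from_euler('z',180,degrees=True)*Ro.from_euler('x',-90,degrees=True)).inv()
po=o["tool_pos"]-Rt.apply([0,.019,0])-Rp.apply([GX,0,0])
print("pole from tool",po,Rp.as_euler('xyz',degrees=True))
for n,q in(("bend",(.15,0,0)),("bottom",(.15,0,-.024)),("tip",(.138,0,-.024)),("rodbase",(.078,0,0)),("handletop",(.07,0,.012))):
    P=po+Rp.apply(q); print(n,P.round(4),"top",pr(t,P).round(1),"scene",pr(s,P).round(1))
print("ring ctr top",pr(t,C0),"scene",pr(s,C0))
b,e=tri(t,(250+286/4-.5,95+329/4-.5),s,(220+375/6-.5,160+252/6-.5)); print("bend tri",b,e,"ring-frame vs ring",Rs.inv().apply(b-C0), "expected",Rs.inv().apply(po+Rp.apply([.15,0,0])-C0))
# ring overlay
ptsT=[];ptsS=[]
for a in np.arange(0,360,12):
  for r in(.015,.022):
    P=C0+Rs.apply([r*np.cos(np.radians(a)),r*np.sin(np.radians(a)),0]); ptsT.append(pr(t,P)); ptsS.append(pr(s,P))
for q in np.linspace(.078,.15,8): ptsT.append(pr(t,po+Rp.apply([q,0,0])));ptsS.append(pr(s,po+Rp.apply([q,0,0])))
for q in((.15,0,-.024),(.138,0,-.024)): ptsT.append(pr(t,po+Rp.apply(q)));ptsS.append(pr(s,po+Rp.apply(q)))
crop(t,290,150,350,220,9,"b5.png",ptsT); crop(s,260,190,320,245,11,"b6.png",ptsS)
E
```

```text
pole from tool [ 0.53127847 -0.02469028  0.31190154] [ -0.18318919 -28.06904413   6.46188721]
bend [ 0.6628 -0.0098  0.3825] top [320.3 179.8] scene [283.2 203.3]
bottom [ 0.674  -0.0086  0.3613] top [319.9 177. ] scene [280.1 210.2]
tip [ 0.6635 -0.0098  0.3557] top [320.4 181.6] scene [283.3 210.3]
rodbase [ 0.5997 -0.0169  0.3486] top [323.1 207.2] scene [301.8 204.5]
handletop [ 0.587  -0.0183  0.3554] top [323.6 211.8] scene [305.4 201.3]
ring ctr top [318.41829004 176.69368959] scene [277.28429655 228.05651896]
bend tri [ 0.66734233 -0.01073219  0.39081499] 0.0027393278001013196 ring-frame vs ring [ 0.02453142 -0.00381801  0.09184937] expected [ 0.01673026 -0.00234847  0.08655942]
```

View pics/b5.png

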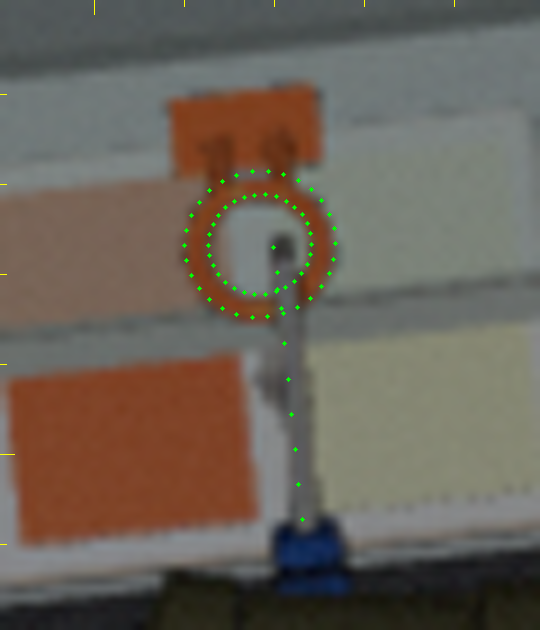

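View pics/b6.png

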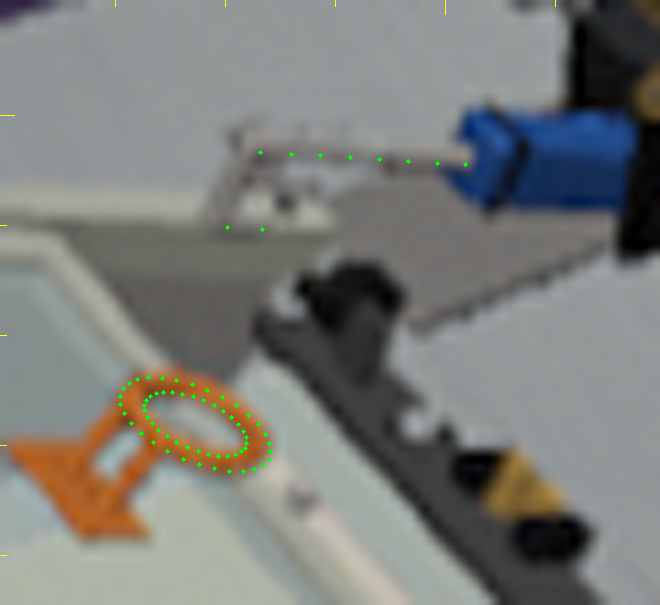

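Allowing for rod thickness, the hook in both pictures sits about 1 px (2.5 mm) to −y of where the tool pose predicts. I build that correction in and go closer.

```bash
cat >> h.py <<'E'
E=np.array([.0015,-.0025,.001])
def goto_ring(x,y,z,C=None):
    p,Rt=tool_for_pole(pole_at(x,y,z,C)-E,Rs); return need(p,Rt)
def overlay(name,C=None,top=True):
    C=C0 if C is None else C
    t=cam("top"); s=cam("scene"); o=env.get_obs(); Rt=R(o); Rp=Rt*Rtp.inv()
    po=o["tool_pos"]-Rt.apply([0,.019,0])-Rp.apply([GX,0,0])+E
    print("throat in ring frame",(Rs.inv().apply(po+Rp.apply([.143,0,-.012])-C)*1000).round(1))
    W=[C+Rs.apply([r*np.cos(a),r*np.sin(a),0]) for a in np.arange(0,6.28,.21) for r in(.015,.022)]
    for q in ((.15,0,0),(.15,0,-.024),(.138,0,-.024),(.08,0,0)): W.append(po+Rp.apply(q))
    crop(t,290,150,350,220,8,name+"t.png",[pr(t,P) for P in W]); crop(s,255,190,320,250,10,name+"s.png",[pr(s,P) for P in W[-4:]])
E
python3 - <<'E'
from h import *
goto_ring(-.001,0,.03)
E
```

```text
shift [ 0.239  0.139 -1.131] turn [0.015 0.009 0.042] | tcp [ 0.5471 -0.023   0.3001] rot [ -89.84    8.07 -173.6 ] F [-0.65  0.06 -0.8 ] t 6.67 w 0.0193
```

```bash
python3 -m pendant '[0.1,0.07,0,0.015,0.01,0.02,5, 0.07,0.07,-0.3,0,0,0.02,5, 0.07,0,-0.4,0,0,0,5, 0,0,-0.43,0,0,0,5, 0,0,0,0,0,0,5,0,0,0,0,0,0,5,0,0,0,0,0,0,5]'
python3 - <<'E'
from h import *
overlay("c1"); goto_ring(-.001,0,.03)
E
```

```text
time_s: 7.55
tool_pos: [0.5572, -0.0167, 0.2557]
tool_rot: [-90.0, 8.1, -173.2]
force: [-0.1, -1.0, -1.0]
grip_width: 0.0194
throat in ring frame [-0.1  0.7 30.6]
shift [-0.013 -0.017 -0.019] turn [ 0.001  0.006 -0.003] | tcp [ 0.5572 -0.0167  0.2557] rot [ -89.98    8.06 -173.16] F [ 0.48  0.59 -1.46] t 7.65 w 0.0198
```

View pics/c1t.png

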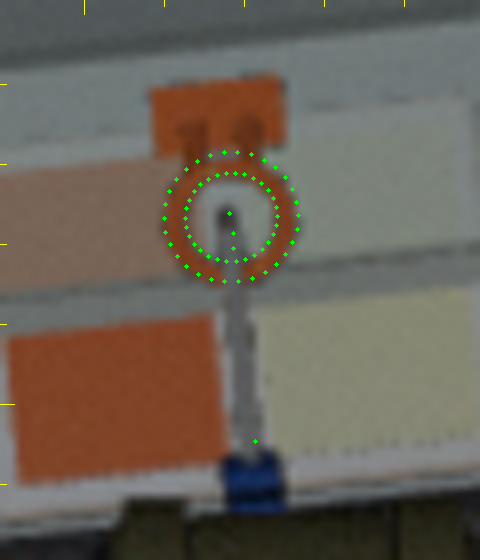

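View pics/c1s.png

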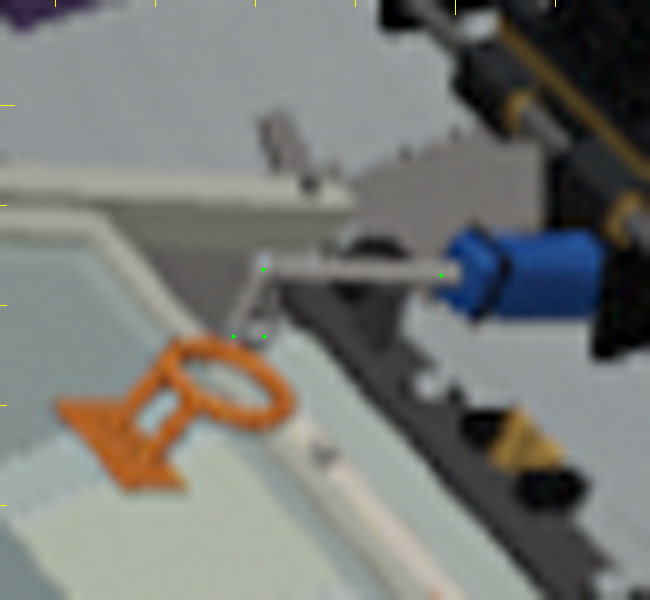

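Both views put the hook over the ring opening, and the overlay matches the hook within about 1 px. Inserting along the slope normal.

```bash
python3 - <<'E'
from h import *
goto_ring(-.001,0,.012); goto_ring(-.001,0,0)
E
```

```text
shift [ 0.197  0.008 -0.417] turn [ 0.001  0.006 -0.003] | tcp [ 0.5572 -0.0167  0.2557] rot [ -89.98    8.06 -173.16] F [ 0.48  0.59 -1.46] t 7.65 w 0.0198
shift [ 0.337  0.025 -0.682] turn [ 0.001  0.006 -0.003] | tcp [ 0.5572 -0.0167  0.2557] rot [ -89.98    8.06 -173.16] F [ 0.48  0.59 -1.46] t 7.65 w 0.0198
```

```bash
python3 -m pendant '[0.05,0,-0.1,0,0,0,5, 0.05,0,-0.11,0,0,0,5, 0.05,0,-0.11,0,0,0,5, 0.05,0,-0.1,0,0,0,5, 0,0,0,0,0,0,5]'
python3 -m pendant '[0.05,0,-0.09,0,0,0,5, 0.05,0,-0.09,0,0,0,5, 0.03,0.02,-0.08,0,0,0,5,0,0,0,0,0,0,5, 0,0,0,0,0,0,5,0,0,0,0,0,0,5]'
python3 - <<'E'
from h import *
overlay("c2"); goto_ring(-.001,0,0)
E
```

```text
time_s: 8.28
tool_pos: [0.5646, -0.0166, 0.2376]
tool_rot: [-90.0, 7.9, -173.2]
force: [-0.1, -0.1, -0.7]
grip_width: 0.0195
time_s: 9.02
tool_pos: [0.5701, -0.0159, 0.228]
tool_rot: [-90.0, 8.0, -173.2]
force: [0.5, 0.2, -2.0]
grip_width: 0.0194
throat in ring frame [-1.7 -0.  -0.1]
shift [0.014 0.004 0.012] turn [ 0.     0.001 -0.004] | tcp [ 0.5701 -0.0159  0.2279] rot [ -90.      8.01 -173.16] F [-0.14  0.1  -1.05] t 9.12 w 0.0194
```

View pics/c2t.png

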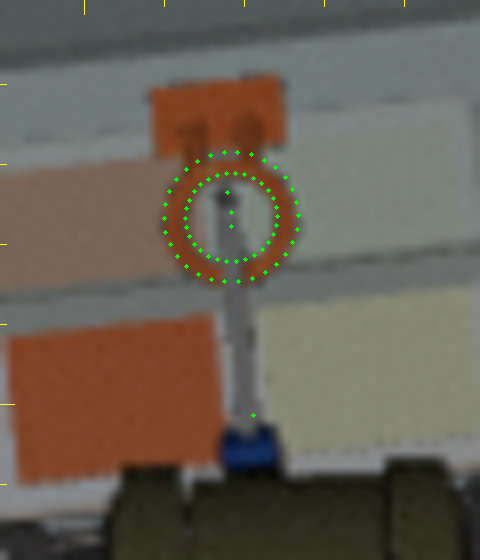

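View pics/c2s.png

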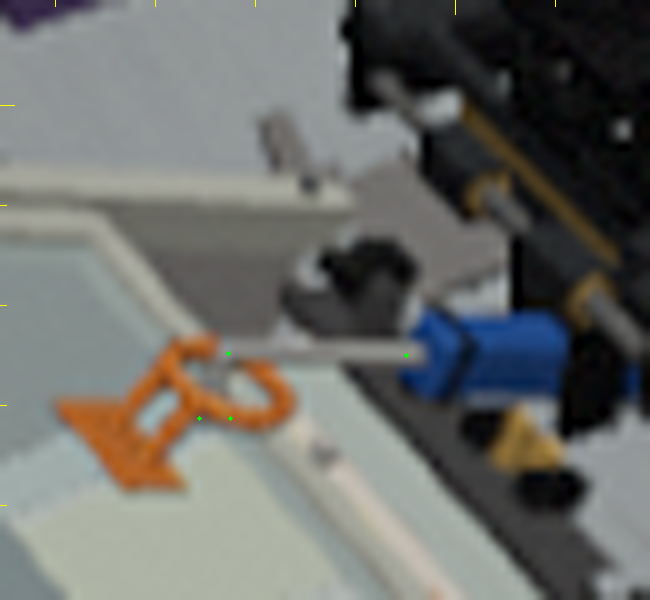

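The hook is through the ring, rod bend at (230,353) crop, return under the bar. Now drawing down-slope, a little towards −y to centre.

```bash
cat > f.py <<'E'
from h import *
import sys
o=env.get_obs(); f=o["force"]-np.array([.1,0,-1.2]); Rt=R(o); Rp=Rt*Rtp.inv()
th=o["tool_pos"]-Rt.apply([0,.019,0])+Rp.apply([.143-GX,0,-.012])+E
print("F slope-frame(x up,y,z normal)",Rs.inv().apply(f).round(2),"throat ringframe mm",(Rs.inv().apply(th-C0)*1000).round(2),"w",round(o["grip_width"],4),"t",round(o["time_s"],2),"tq",o["wrist_torque"].round(2),"rot",o["tool_rot"].round(2))
E
python3 -m pendant '[-0.066,-0.028,-0.035,0,0,0,5,-0.066,-0.028,-0.035,0,0,0,5,-0.066,-0.008,-0.035,0,0,0,5,-0.066,-0.008,-0.035,0,0,0,5,0,0,0,0,0,0,5]'; python3 f.py
python3 -m pendant '[-0.044,-0.005,-0.024,0,0,0,5,-0.044,-0.005,-0.024,0,0,0,5,-0.044,-0.005,-0.024,0,0,0,5,0,0,0,0,0,0,5]'; python3 f.py
```

```text
time_s: 9.75
tool_pos: [0.5592, -0.0188, 0.2221]
tool_rot: [-90.0, 8.0, -173.2]
force: [0.4, 0.2, -1.5]
grip_width: 0.0197
F slope-frame(x up,y,z normal) [ 0.12  0.15 -0.4 ] throat ringframe mm [-14.32  -1.58  -0.13] w 0.0197 t 9.75 tq [-0.03  0.19 -0.02] rot [ -89.99    7.98 -173.16]
time_s: 10.25
tool_pos: [0.5544, -0.0193, 0.2195]
tool_rot: [-90.0, 8.0, -173.2]
force: [1.0, 0.5, -1.7]
grip_width: 0.0195
F slope-frame(x up,y,z normal) [ 0.56  0.36 -0.9 ] throat ringframe mm [-19.78  -1.54  -0.03] w 0.0195 t 10.25 tq [0.01 0.09 0.  ] rot [ -90.      8.04 -173.16]
```

```bash
python3 -m pendant '[-0.044,-0.005,-0.024,0,0,0,5,-0.044,-0.005,-0.024,0,0,0,5,-0.044,-0.005,-0.024,0,0,0,5,0,0,0,0,0,0,5]'; python3 f.py
python3 -m pendant '[-0.044,-0.005,-0.024,0,0,0,5,-0.044,-0.005,-0.024,0,0,0,5,0,0,0,0,0,0,5]'; python3 f.py
```

```text
time_s: 10.75
tool_pos: [0.551, -0.0197, 0.2178]
tool_rot: [-90.0, 8.3, -173.2]
force: [6.9, -0.0, -0.9]
grip_width: 0.0194
F slope-frame(x up,y,z normal) [ 6.08 -0.81 -2.94] throat ringframe mm [-23.65  -1.48   0.71] w 0.0194 t 10.75 tq [ 0.09 -0.82 -0.02] rot [ -89.98    8.3  -173.15]
time_s: 11.12
tool_pos: [0.5475, -0.0201, 0.2159]
tool_rot: [-90.0, 8.3, -173.1]
force: [6.3, 0.9, -0.3]
grip_width: 0.0194
F slope-frame(x up,y,z normal) [ 5.89  0.12 -2.16] throat ringframe mm [-27.6   -1.49   0.71] w 0.0194 t 11.12 tq [ 0.08 -0.85 -0.03] rot [ -89.97    8.31 -173.15]
```

```bash
python3 -m pendant '[-0.066,-0.008,-0.035,0,0,0,5,-0.066,-0.008,-0.035,0,0,0,5,-0.066,-0.008,-0.035,0,0,0,5,-0.066,-0.008,-0.035,0,0,0,5,-0.066,-0.008,-0.035,0,0,0,5,-0.066,-0.008,-0.035,0,0,0,5,-0.066,-0.008,-0.035,0,0,0,5]'; python3 f.py
python3 - <<'E'
from h import *
s=cam("scene"); crop(s,240,185,330,255,8,"d1s.png"); t=cam("top");crop(t,270,150,370,240,7,"d1t.png")
E
```

```text
time_s: 12.0
tool_pos: [0.5296, -0.0223, 0.2064]
tool_rot: [-90.0, 8.4, -173.1]
force: [6.8, 0.8, 0.1]
grip_width: 0.0193
F slope-frame(x up,y,z normal) [ 6.54 -0.04 -2.  ] throat ringframe mm [-48.06  -1.46   0.95] w 0.0193 t 12.0 tq [ 0.05 -1.08  0.02] rot [ -89.97    8.38 -173.14]
```

View pics/d1s.png

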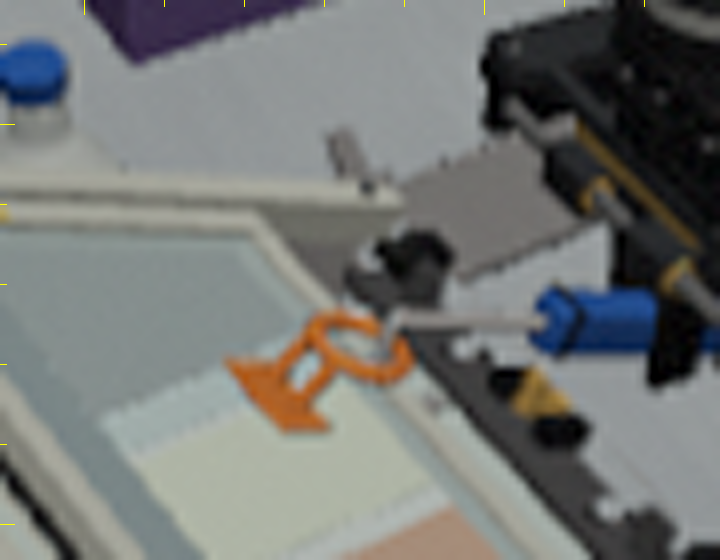

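View pics/d1t.png

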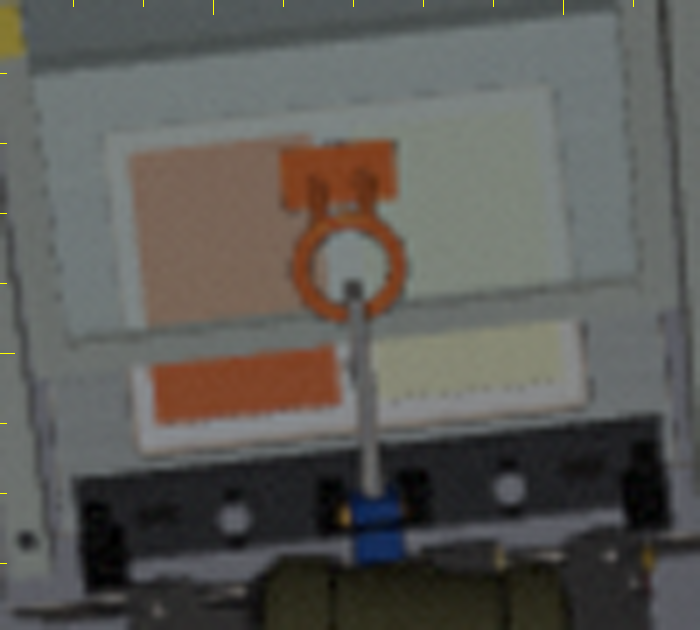

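The guard follows the hook; the ring is now around top pixel (319,187) with the bar in the throat. Continuing.

```bash
python3 -m pendant '[-0.066,-0.008,-0.035,0,0,0,5,-0.066,-0.008,-0.035,0,0,0,5,-0.066,-0.008,-0.035,0,0,0,5,-0.066,-0.008,-0.035,0,0,0,5,-0.066,-0.008,-0.035,0,0,0,5,-0.066,-0.008,-0.035,0,0,0,5,-0.066,-0.008,-0.035,0,0,0,5,-0.066,-0.008,-0.035,0,0,0,5]'; python3 f.py
python3 -m pendant '[-0.066,-0.008,-0.035,0,0,0,5,-0.066,-0.008,-0.035,0,0,0,5,-0.066,-0.008,-0.035,0,0,0,5,-0.044,-0.005,-0.024,0,0,0,5,-0.022,-0.003,-0.012,0,0,0,5]'; python3 f.py
```

```text
time_s: 13.1
tool_pos: [0.5086, -0.0247, 0.1953]
tool_rot: [-90.0, 8.4, -173.1]
force: [7.5, 0.9, -0.3]
grip_width: 0.0194
F slope-frame(x up,y,z normal) [ 7.02 -0.01 -2.69] throat ringframe mm [-71.94  -1.4    1.07] w 0.0194 t 13.1 tq [ 0.14 -1.08 -0.02] rot [ -89.96    8.39 -173.13]
time_s: 13.72
tool_pos: [0.4979, -0.026, 0.1895]
tool_rot: [-90.0, 8.4, -173.1]
force: [6.4, 0.6, -0.7]
grip_width: 0.0194
F slope-frame(x up,y,z normal) [ 5.84 -0.16 -2.49] throat ringframe mm [-84.17  -1.44   1.02] w 0.0194 t 13.72 tq [ 0.15 -1.09 -0.04] rot [ -89.96    8.37 -173.13]
```

```bash
python3 -m pendant '[-0.044,-0.005,-0.024,0,0,0,5,-0.044,-0.005,-0.024,0,0,0,5,-0.044,-0.005,-0.024,0,0,0,5,-0.044,-0.005,-0.024,0,0,0,5,0,0,0,0,0,0,5]'; python3 f.py
python3 -m pendant '[-0.033,-0.004,-0.018,0,0,0,5,-0.033,-0.004,-0.018,0,0,0,5,-0.022,-0.003,-0.012,0,0,0,5,0,0,0,0,0,0,5]'; python3 f.py
```

```text
time_s: 14.35
tool_pos: [0.4907, -0.0269, 0.1856]
tool_rot: [-90.0, 8.3, -173.1]
force: [7.1, 1.0, -1.1]
grip_width: 0.0189
F slope-frame(x up,y,z normal) [ 6.28  0.13 -3.25] throat ringframe mm [-92.4   -1.41   0.9 ] w 0.0189 t 14.35 tq [ 0.08 -0.96 -0.01] rot [ -89.96    8.34 -173.13]
time_s: 14.85
tool_pos: [0.4873, -0.0273, 0.1838]
tool_rot: [-90.0, 8.4, -173.1]
force: [6.6, 1.0, -0.5]
grip_width: 0.0192
F slope-frame(x up,y,z normal) [ 6.13  0.2  -2.49] throat ringframe mm [-96.28  -1.4    0.91] w 0.0192 t 14.85 tq [ 0.17 -0.99  0.03] rot [ -89.96    8.36 -173.13]
```

Still in the flat part; continuing in 1–1.5 mm rows.

```bash
for i in 1 ; do python3 -m pendant '[-0.022,-0.003,-0.012,0,0,0,5,-0.022,-0.003,-0.012,0,0,0,5,-0.022,-0.003,-0.012,0,0,0,5,0,0,0,0,0,0,5]'>/dev/null; python3 f.py; done
python3 -m pendant '[-0.022,-0.003,-0.012,0,0,0,5,-0.022,-0.003,-0.012,0,0,0,5,0,0,0,0,0,0,5]' >/dev/null; python3 f.py
```

```text
F slope-frame(x up,y,z normal) [ 5.22  1.35 -2.48] throat ringframe mm [-99.22  -1.45   0.92] w 0.0195 t 15.35 tq [ 0.11 -1.   -0.03] rot [ -89.96    8.37 -173.13]
F slope-frame(x up,y,z normal) [ 8.42 -0.14 -2.34] throat ringframe mm [-100.49   -1.45    1.13] w 0.0194 t 15.72 tq [ 0.16 -1.22  0.  ] rot [ -89.95    8.45 -173.12]
```

Buffers engaged near −99.5 mm. One-millimetre steps with checks now.

```bash
python3 -m pendant '[-0.022,-0.003,-0.012,0,0,0,5,-0.022,-0.003,-0.012,0,0,0,5,0,0,0,0,0,0,5]' >/dev/null; python3 f.py
python3 -m pendant '[-0.022,-0.003,-0.012,0,0,0,5,0,0,0,0,0,0,5]' >/dev/null; python3 f.py
```

```text
F slope-frame(x up,y,z normal) [ 8.64  0.6  -2.92] throat ringframe mm [-102.23   -1.41    1.2 ] w 0.0193 t 16.1 tq [ 0.19 -1.32  0.05] rot [ -89.94    8.48 -173.11]
F slope-frame(x up,y,z normal) [ 6.53 -1.14 -3.03] throat ringframe mm [-103.13   -1.48    1.24] w 0.0197 t 16.35 tq [ 0.22 -1.35  0.05] rot [ -89.94    8.5  -173.12]
```

```bash
python3 -m pendant '[-0.022,-0.003,-0.012,0,0,0,5,0,0,0,0,0,0,5]' >/dev/null; python3 f.py
```

```text
F slope-frame(x up,y,z normal) [ 8.87  1.52 -2.43] throat ringframe mm [-104.07   -1.45    1.24] w 0.0191 t 16.6 tq [ 0.22 -1.39  0.03] rot [ -89.94    8.5  -173.11]
```

```bash
python3 -m pendant '[-0.022,-0.003,-0.012,0,0,0,5,0,0,0,0,0,0,5]' >/dev/null; python3 f.py
python3 -m pendant '[-0.022,-0.003,-0.012,0,0,0,5,0,0,0,0,0,0,5]' >/dev/null; python3 f.py
```

```text
F slope-frame(x up,y,z normal) [ 7.01  0.57 -3.27] throat ringframe mm [-105.01   -1.47    1.26] w 0.0194 t 16.85 tq [ 0.23 -1.42  0.05] rot [ -89.94    8.51 -173.11]
F slope-frame(x up,y,z normal) [ 8.12  0.46 -3.19] throat ringframe mm [-105.91   -1.46    1.29] w 0.0195 t 17.1 tq [ 0.19 -1.43 -0.  ] rot [ -89.94    8.52 -173.11]
```

```bash
python3 -m pendant '[-0.022,-0.003,-0.012,0,0,0,5,0,0,0,0,0,0,5]' >/dev/null; python3 f.py
```

```text
F slope-frame(x up,y,z normal) [ 8.78 -0.14 -3.62] throat ringframe mm [-106.72   -1.46    1.35] w 0.0196 t 17.35 tq [ 0.19 -1.51  0.04] rot [ -89.94    8.55 -173.11]
```

```bash
python3 -m pendant '[-0.022,-0.003,-0.012,0,0,0,5,0,0,0,0,0,0,5]' >/dev/null; python3 f.py
python3 -m pendant '[-0.022,-0.003,-0.012,0,0,0,5,0,0,0,0,0,0,5]' >/dev/null; python3 f.py
```

```text
F slope-frame(x up,y,z normal) [ 9.72  0.22 -3.53] throat ringframe mm [-107.39   -1.47    1.45] w 0.0193 t 17.6 tq [ 0.27 -1.53  0.02] rot [ -89.93    8.58 -173.11]
F slope-frame(x up,y,z normal) [10.45 -0.13 -3.35] throat ringframe mm [-107.94   -1.47    1.59] w 0.0192 t 17.85 tq [ 0.23 -1.74  0.08] rot [ -89.93    8.64 -173.1 ]
```

```bash
python3 -m pendant '[-0.022,-0.003,-0.012,0,0,0,5,0,0,0,0,0,0,5]' >/dev/null; python3 f.py
```

```text
F slope-frame(x up,y,z normal) [11.24  0.08 -4.05] throat ringframe mm [-108.5    -1.46    1.71] w 0.0192 t 18.1 tq [ 0.28 -1.85  0.05] rot [ -89.92    8.69 -173.1 ]
```

```bash
python3 -m pendant '[0.012,0.001,-0.022,0,0,0,5,0.012,0.001,-0.022,0,0,0,5,0,0,0,0,0,0,5]' >/dev/null; python3 f.py
```

```text
F slope-frame(x up,y,z normal) [ 9.87  0.56 -0.84] throat ringframe mm [-108.53   -1.55   -0.12] w 0.0195 t 18.48 tq [ 0.29 -1.81  0.07] rot [ -89.91    8.67 -173.1 ]
```

The side load is gone. Continuing the draw.

```bash
python3 -m pendant '[-0.022,-0.003,-0.014,0,0,0,5,-0.022,-0.003,-0.014,0,0,0,5,0,0,0,0,0,0,5]' >/dev/null; python3 f.py
python3 -m pendant '[-0.022,-0.003,-0.014,0,0,0,5,0,0,0,0,0,0,5]' >/dev/null; python3 f.py
```

```text
F slope-frame(x up,y,z normal) [11.94  0.64 -1.23] throat ringframe mm [-109.29   -1.56    0.23] w 0.0192 t 18.85 tq [ 0.29 -2.2   0.06] rot [ -89.89    8.82 -173.09]
F slope-frame(x up,y,z normal) [12.65  0.31 -1.49] throat ringframe mm [-109.82   -1.58    0.3 ] w 0.0196 t 19.1 tq [ 0.34 -2.36  0.07] rot [ -89.88    8.88 -173.09]
```

```bash
python3 -m pendant '[-0.022,-0.003,-0.014,0,0,0,5,0,0,0,0,0,0,5]' >/dev/null; python3 f.py
```

```text
F slope-frame(x up,y,z normal) [13.4  -0.61 -2.71] throat ringframe mm [-110.39   -1.59    0.4 ] w 0.0196 t 19.35 tq [ 0.38 -2.5   0.1 ] rot [ -89.87    8.94 -173.08]
```

```bash
python3 -m pendant '[-0.022,-0.003,-0.014,0,0,0,5,0,0,0,0,0,0,5]' >/dev/null; python3 f.py
```

```text
F slope-frame(x up,y,z normal) [13.82 -0.32 -3.06] throat ringframe mm [-110.91   -1.57    0.49] w 0.0197 t 19.6 tq [ 0.38 -2.75  0.08] rot [ -89.86    9.   -173.07]
```

```bash
python3 -m pendant '[-0.018,-0.003,-0.022,0,0,0,5,0,0,0,0,0,0,5]' >/dev/null; python3 f.py
```

```text
F slope-frame(x up,y,z normal) [15.01  0.44 -1.45] throat ringframe mm [-111.41   -1.63    0.28] w 0.0195 t 19.85 tq [ 0.44 -2.83  0.1 ] rot [ -89.85    9.06 -173.07]
```

```bash
python3 -m pendant '[-0.02,-0.003,-0.016,0,0,0,5,0,0,0,0,0,0,5]' >/dev/null; python3 f.py
```

```text
F slope-frame(x up,y,z normal) [15.13  0.61 -1.67] throat ringframe mm [-111.97   -1.61    0.25] w 0.0198 t 20.1 tq [ 0.45 -3.    0.07] rot [ -89.85    9.11 -173.07]
```

```bash
python3 -m pendant '[-0.02,-0.003,-0.016,0,0,0,5,0,0,0,0,0,0,5]' >/dev/null; python3 f.py
```

```text
F slope-frame(x up,y,z normal) [16.33  0.32 -1.99] throat ringframe mm [-112.81   -1.66    0.15] w 0.0196 t 20.35 tq [ 0.45 -3.03  0.12] rot [ -89.84    9.12 -173.07]
```

```bash
python3 -m pendant '[-0.011,-0.0015,-0.008,0,0,0,5,0,0,0,0,0,0,5]' >/dev/null; python3 f.py
```

```text
F slope-frame(x up,y,z normal) [17.21  1.24 -1.85] throat ringframe mm [-113.01   -1.65    0.19] w 0.0194 t 20.6 tq [ 0.49 -3.11  0.12] rot [ -89.84    9.16 -173.06]
```

```bash
python3 -m pendant '[0.022,0.003,0.012,0,0,0,5,0.022,0.003,0.012,0,0,0,5,0,0,0,0,0,0,5]' >/dev/null; python3 f.py; python3 -m pendant '[0.022,0.003,0.012,0,0,0,5,0.022,0.003,0.012,0,0,0,5,0,0,0,0,0,0,5]' >/dev/null; python3 f.py
```

```text
F slope-frame(x up,y,z normal) [13.49  0.3  -0.05] throat ringframe mm [-112.88   -1.62   -0.43] w 0.0193 t 20.98 tq [ 0.37 -2.51  0.09] rot [ -89.87    8.94 -173.07]
F slope-frame(x up,y,z normal) [11.07  0.64  0.63] throat ringframe mm [-112.35   -1.68   -0.87] w 0.0197 t 21.35 tq [ 0.39 -2.12  0.12] rot [ -89.89    8.77 -173.09]
```

```bash
for k in 1; do python3 -m pendant '[0.033,0.004,0.018,0,0,0,5,0.033,0.004,0.018,0,0,0,5,0,0,0,0,0,0,5]' >/dev/null; python3 f.py; python3 -m pendant '[0.033,0.004,0.018,0,0,0,5,0.033,0.004,0.018,0,0,0,5,0,0,0,0,0,0,5]' >/dev/null; python3 f.py;  python3 -m pendant '[0.044,0.005,0.024,0,0,0,5,0.044,0.005,0.024,0,0,0,5,0,0,0,0,0,0,5]' >/dev/null; python3 f.py; done
```

```text
F slope-frame(x up,y,z normal) [7.88 1.38 1.67] throat ringframe mm [-112.13   -1.71   -1.78] w 0.0193 t 21.73 tq [ 0.36 -1.54  0.16] rot [ -89.93    8.45 -173.11]
F slope-frame(x up,y,z normal) [6.9  1.16 3.25] throat ringframe mm [-112.11   -1.86   -3.05] w 0.0195 t 22.1 tq [ 0.27 -1.33  0.08] rot [ -89.99    8.12 -173.14]
F slope-frame(x up,y,z normal) [-0.39  0.16  0.13] throat ringframe mm [-111.44   -2.09   -4.51] w 0.02 t 22.48 tq [0.01 0.09 0.04] rot [ -90.05    7.75 -173.19]
```

The force fell to zero with the throat still at −111 mm, so the latch holds. Checking by picture.

```bash
python3 - <<'E'
from h import *
s=cam("scene"); crop(s,240,185,340,265,7,"e1s.png"); t=cam("top");crop(t,250,110,390,260,5,"e1t.png")
E
```

```text
(no output)
```

View pics/e1s.png

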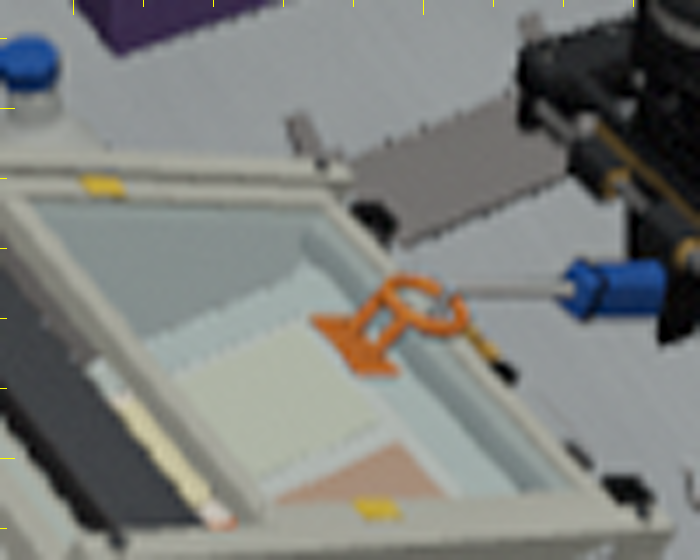

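View pics/e1t.png

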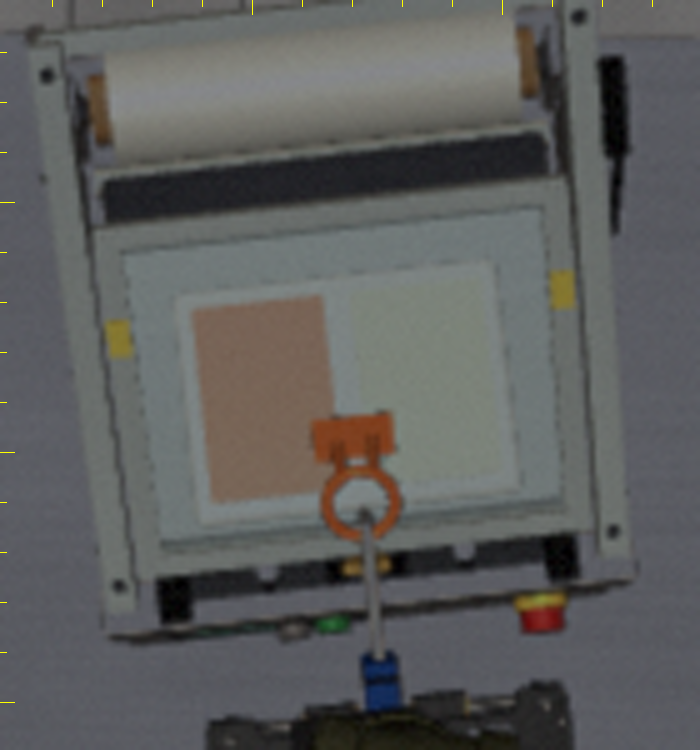

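```bash
python3 - <<'E'
from h import *
s=cam("scene"); t=cam("top")
P,e=tri(t,(321.7,209.7),s,(300.2,227.9)); d=Rs.inv().apply(P-C0); print(P,e,d)
E
python3 f.py
```

```text
[ 0.60748022 -0.01359025  0.25676437] 0.0007400025149808988 [-0.09118362  0.00043194  0.00155444]
F slope-frame(x up,y,z normal) [-0.31  0.14 -0.08] throat ringframe mm [-110.7    -2.07   -4.12] w 0.0193 t 22.68 tq [-0.02  0.24 -0.07] rot [ -90.03    7.84 -173.18]
```

The guard is shut (ring moved about 91 mm down the slope, so about 0.009 open). Now I move the hook back to the ring's middle.

```bash
cat >> h.py <<'E'
C1=C0+Rs.apply([-.0912,.0004,.0005])
E
python3 - <<'E'
from h import *
goto_ring(-.010,-.001,-.001,C1); goto_ring(-.001,-.001,0,C1)
E
```

```text
shift [0.167 0.057 0.183] turn [-0.001 -0.016 -0.002] | tcp [ 0.4764 -0.0291  0.1736] rot [ -90.03    7.84 -173.18] F [-0.15  0.11 -1.41] t 22.68 w 0.0193
shift [0.352 0.079 0.311] turn [-0.001 -0.016 -0.002] | tcp [ 0.4764 -0.0291  0.1736] rot [ -90.03    7.84 -173.18] F [-0.15  0.11 -1.41] t 22.68 w 0.0193
```

```bash
python3 -m pendant '[0.04,0.01,0.06,0,0,0,5,0.06,0.02,0.06,0,-0.016,0,5,0.07,0.02,0.06,0,0,0,5,0,0,0,0,0,0,5]'>/dev/null; python3 f.py
python3 -m pendant '[0.06,0.01,0.04,0,0,0,5,0.06,0.01,0.04,0,0,0,5,0.06,0.01,0.04,0,0,0,5,0,0,0,0,0,0,5,0,0,0,0,0,0,5]'>/dev/null; python3 f.py
python3 - <<'E'
from h import *
goto_ring(-.001,-.001,0,C1)
s=cam("scene"); crop(s,260,195,340,255,9,"e2s.png"); t=cam("top");crop(t,290,180,360,250,8,"e2t.png")
E
```

```text
F slope-frame(x up,y,z normal) [-0.4   0.28 -0.19] throat ringframe mm [-99.14  -0.62   0.2 ] w 0.0195 t 23.18 tq [-0.01  0.19  0.01] rot [ -89.98    8.19 -173.14]
F slope-frame(x up,y,z normal) [ 0.05 -0.59  0.17] throat ringframe mm [-91.11  -0.42   0.77] w 0.0194 t 23.8 tq [-0.08  0.25  0.  ] rot [ -89.99    8.14 -173.16]
shift [-0.025 -0.005 -0.012] turn [-0.     0.014 -0.004] | tcp [ 0.4915 -0.0257  0.1865] rot [ -89.99    8.14 -173.16] F [ 0.14 -0.59 -1.03] t 23.8 w 0.0194
```

View pics/e2s.png

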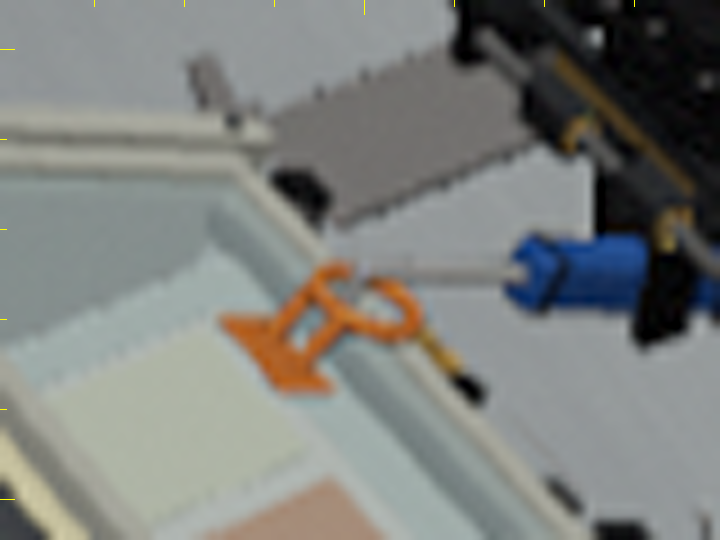

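View pics/e2t.png

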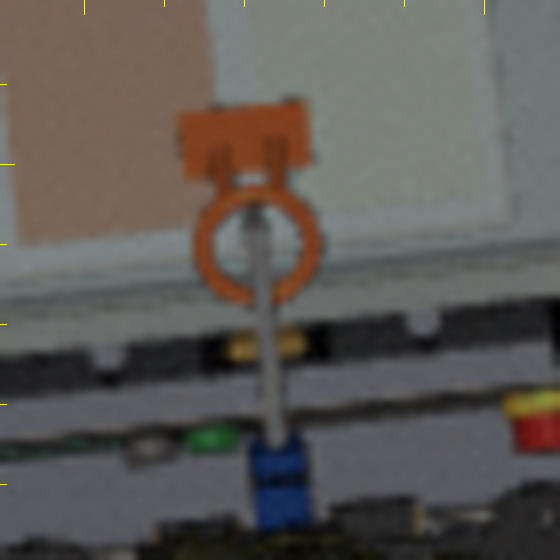

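The hook sits about 4 mm too far up-slope compared with how it went in, so I ease it back before lifting out along the normal.

```bash
python3 -m pendant '[-0.044,-0.005,-0.024,0,0,0,5,-0.044,-0.005,-0.024,0,0,0,5,0,0,0,0,0,0,5]'>/dev/null; python3 f.py
python3 -m pendant '[-0.04,-0.005,0.08,0,0,0,5,-0.04,-0.005,0.08,0,0,0,5,-0.04,-0.005,0.08,0,0,0,5,0,0,0,0,0,0,5]'>/dev/null; python3 f.py
python3 - <<'E'
from h import *
s=cam("scene"); crop(s,260,195,340,255,9,"e3s.png"); t=cam("top");crop(t,290,180,360,250,8,"e3t.png")
E
```

```text
F slope-frame(x up,y,z normal) [-0.37 -0.4   0.24] throat ringframe mm [-95.31  -0.43   0.77] w 0.0193 t 24.27 tq [-0.05  0.23  0.01] rot [ -89.98    8.14 -173.16]
F slope-frame(x up,y,z normal) [ 0.27 -0.46 -0.4 ] throat ringframe mm [-94.43  -0.52  11.99] w 0.0194 t 24.77 tq [0.05 0.17 0.03] rot [ -89.96    8.2  -173.16]
```

View pics/e3s.png

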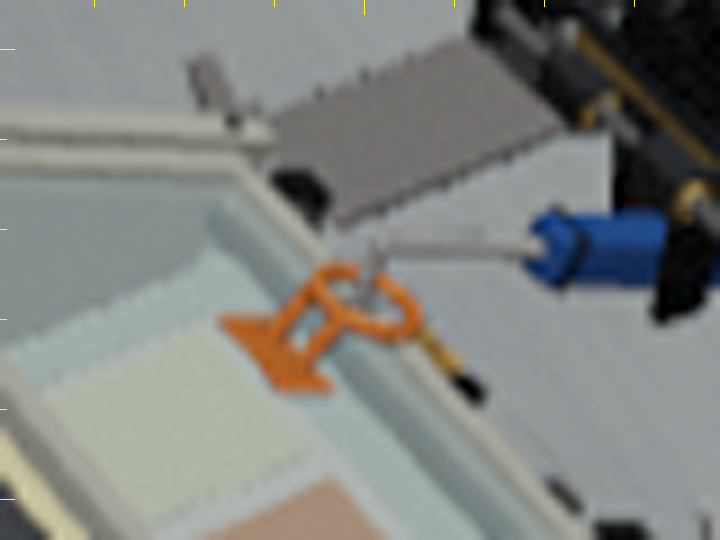

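View pics/e3t.png

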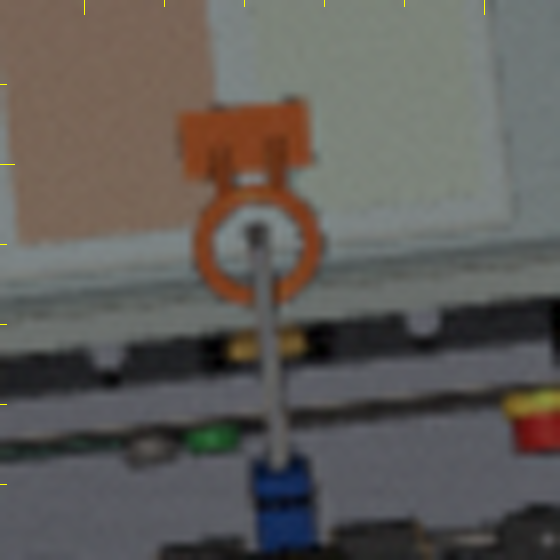

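```bash
python3 -m pendant '[-0.04,-0.005,0.08,0,0,0,5,-0.08,-0.01,0.16,0,0,0,5,-0.12,-0.01,0.24,0,0,0,5,-0.14,-0.01,0.27,0,0,0,5,-0.1,0,0.2,0,0,0,5,0,0,0,0,0,0,5,0,0,0,0,0,0,5]'>/dev/null; python3 f.py
python3 - <<'E'
from h import *
o=env.get_obs(); Rt=R(o); Rp=Rt*Rtp.inv(); po=o["tool_pos"]-Rt.apply([0,.019,0])-Rp.apply([GX,0,0])+E
s=cam("scene"); t=cam("top")
W=[po+Rp.apply(q) for q in ((.15,0,0),(.15,0,-.024),(.138,0,-.024),(.08,0,0),(.1,0,0),(.12,0,0),(.07,.01,.012),(.07,-.01,.012),(.07,.01,-.012))]
crop(s,250,185,350,260,7,"e4s.png",[pr(s,P) for P in W]); crop(t,290,180,360,250,8,"e4t.png",[pr(t,P) for P in W])
E
```

```text
F slope-frame(x up,y,z normal) [-0.61  0.22 -0.39] throat ringframe mm [-94.11   0.47  54.02] w 0.0198 t 25.75 tq [-0.01  0.24 -0.02] rot [ -89.98    8.15 -173.16]
```

View pics/e4s.png

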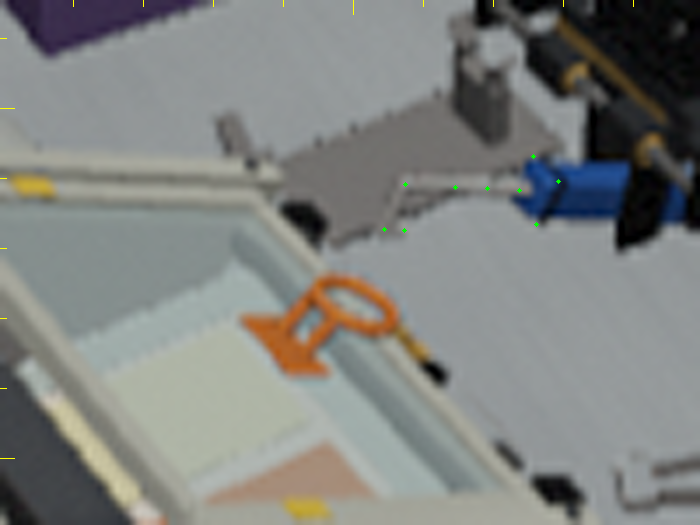

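View pics/e4t.png

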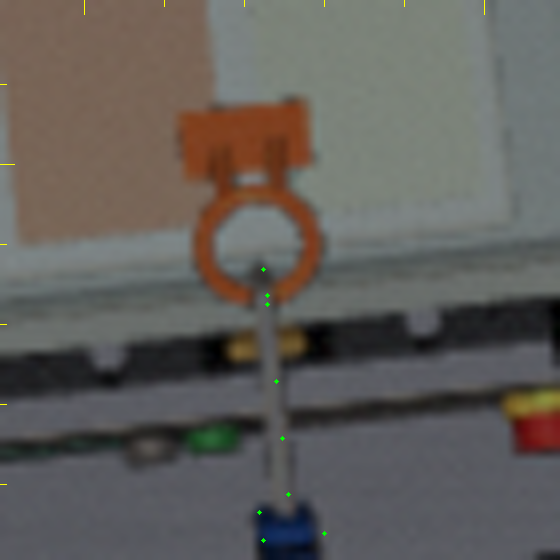

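Unhooked; the guard stays shut and the tool model still fits the pole. Returning over the rest.

```bash
python3 - <<'E'
from h import *
p,Rt=tool_for_pole(P0,Rp0); need(p+[0,0,.09],Rt)
E
```

```text
shift [-0.918 -7.871 -2.443] turn [-0.322  2.793 -0.054] | tcp [ 0.4639 -0.028   0.2319] rot [ -90.      8.12 -173.15] F [-0.03 -0.73 -1.46] t 25.85 w 0.0198
```

```bash
python3 -m pendant '[-0.5,-0.3,0.6,0,0,0,5,-0.4,-0.8,0.4,0,0,0,5,0,-0.95,0,-0.03,0.2,0,5,0,-0.95,0,-0.04,0.35,0,5,0,-0.95,-0.2,-0.05,0.45,-0.01,5,0,-0.95,-0.4,-0.05,0.45,-0.01,5,0,-0.95,-0.6,-0.05,0.45,-0.01,5,0,-0.95,-0.7,-0.05,0.45,-0.01,5,0,-0.8,-0.7,-0.05,0.44,-0.01,5,0,-0.27,-0.4,0,0,0,5]'
python3 -m pendant '[0,0,0,0,0,0,5,0,0,0,0,0,0,5,0,0,0,0,0,0,5]'
python3 - <<'E'
from h import *
p,Rt=tool_for_pole(P0,Rp0); need(p+[0,0,.05],Rt)
s=cam("scene"); crop(s,260,140,350,230,7,"g1s.png"); t=cam("top");crop(t,390,210,480,320,6,"g1t.png")
E
```

```text
time_s: 27.1
tool_pos: [0.4277, -0.3435, 0.1485]
tool_rot: [-90.2, -20.1, -173.6]
force: [-0.9, 1.1, -1.8]
grip_width: 0.0195
time_s: 27.48
tool_pos: [0.4289, -0.3423, 0.1542]
tool_rot: [-89.9, -19.8, -173.6]
force: [-1.0, -0.4, -1.4]
grip_width: 0.0195
shift [-0.044 -0.014 -1.501] turn [ 0.004  0.025 -0.011] | tcp [ 0.4289 -0.3423  0.1542] rot [ -89.93  -19.76 -173.61] F [-1.04 -0.42 -1.43] t 27.48 w 0.0195
```

View pics/g1s.png

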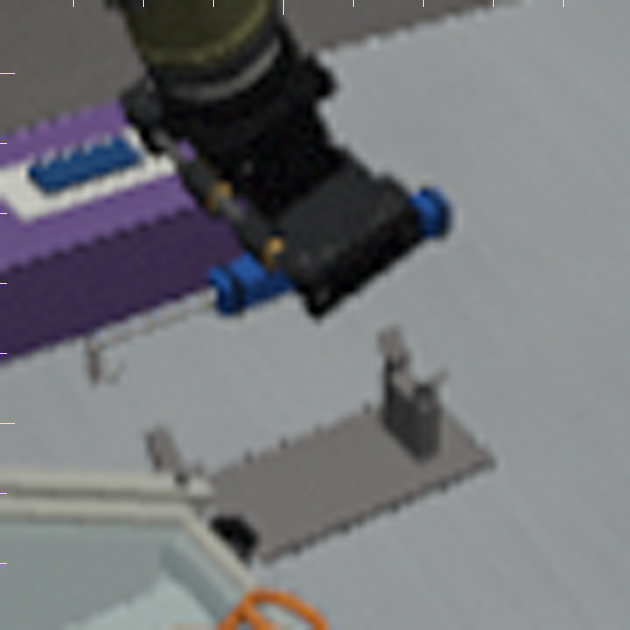

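View pics/g1t.png

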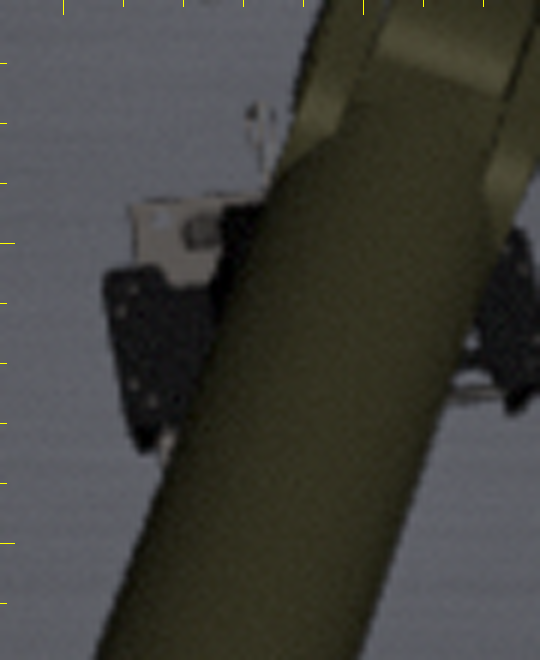

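```bash
python3 - <<'E'
from h import *
o=env.get_obs(); Rt=R(o); Rp=Rt*Rtp.inv(); po=o["tool_pos"]-Rt.apply([0,.019,0])-Rp.apply([GX,0,0])
s=cam("scene"); t=cam("top"); print(Rp.as_euler('xyz',degrees=True))
Q=[(x,0,0) for x in (-.075,.075,.09,.105,.12,.135,.15)]+[(.15,0,-.024),(.138,0,-.024)]
for q in Q[::6]: 
    for dz in(0,.003): print(q,dz,pr(s,po+Rp.apply(q)+[0,0,dz]).round(2))
crop(s,260,150,330,205,10,"g2s.png",[pr(s,po+Rp.apply(q)) for q in Q]); crop(t,410,210,450,250,12,"g2t.png",[pr(t,po+Rp.apply(q)) for q in Q])
E
```

```text
[-0.05004004 -0.19217141  6.38537395]
(-0.075, 0, 0) 0 [323.67 169.72]
(-0.075, 0, 0) 0.003 [323.69 169.1 ]
(0.15, 0, 0) 0 [273.68 188.9 ]
(0.15, 0, 0) 0.003 [273.64 188.27]
```

View pics/g2s.png

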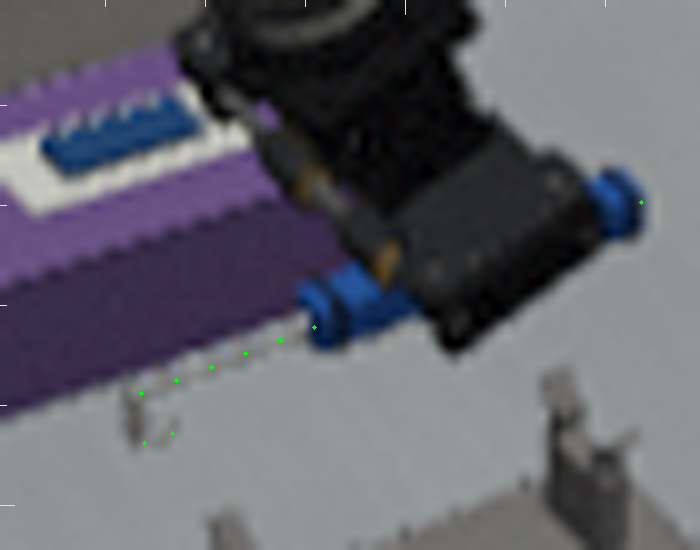

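View pics/g2t.png

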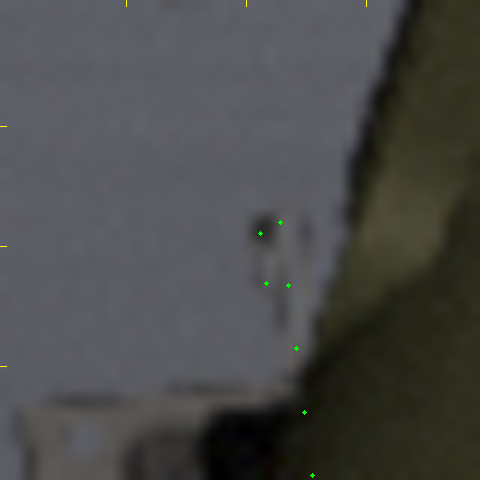

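The pole is still aligned in the hand (overlay within 1 px in both views). Lowering into the rest.

```bash
python3 -m pendant '[-0.04,-0.015,-0.5,0,0.02,-0.01,5,0,0,-0.5,0,0,0,5,0,0,-0.4,0,0,0,5,0,0,-0.2,0,0,0,5,0,0,0,0,0,0,5,0,0,0,0,0,0,5,0,0,0,0,0,0,5]'>/dev/null
python3 - <<'E'
from h import *
p,Rt=tool_for_pole(P0,Rp0); need(p,Rt)
s=cam("scene"); crop(s,265,155,335,215,10,"g3s.png"); t=cam("top"); crop(t,400,210,460,260,9,"g3t.png")
E
```

```text
shift [ 0.005  0.022 -1.121] turn [-0.    -0.006  0.006] | tcp [ 0.427  -0.3437  0.089 ] rot [ -90.01  -20.06 -173.76] F [ 0.38 -0.8  -2.27] t 28.55 w 0.0195
```

View pics/g3s.png

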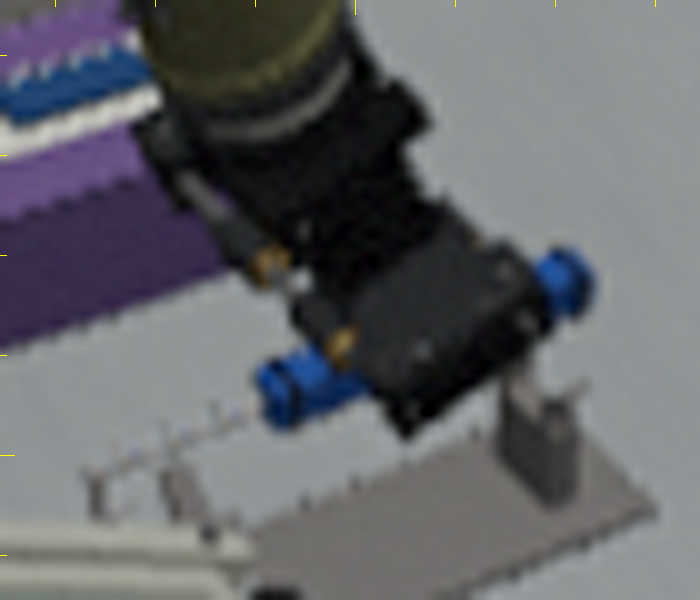

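View pics/g3t.png

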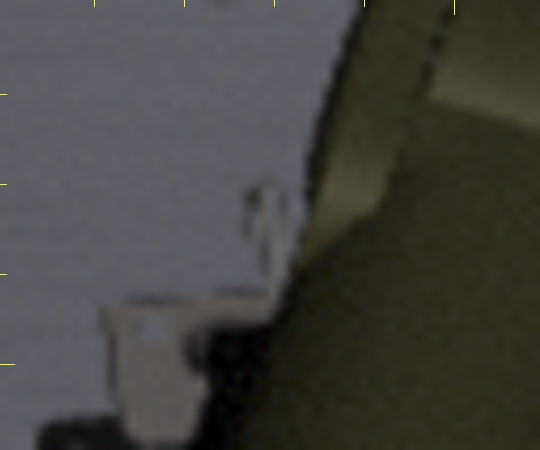

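Both saddles are below the pole in line. Lowering gently and watching the force.

```bash
python3 -m pendant '[0,0.02,-0.2,0,0,0,5,0,0,-0.2,0,0,0,5,0,0,-0.2,0,0,0,5,0,0,-0.1,0,0,0,5,0,0,0,0,0,0,5,0,0,0,0,0,0,5]'
python3 -m pendant '[0,0,-0.1,0,0,0,5,0,0,-0.1,0,0,0,5,0,0,-0.1,0,0,0,5,0,0,0,0,0,0,5,0,0,0,0,0,0,5]'
python3 - <<'E'
from h import *
p,Rt=tool_for_pole(P0,Rp0); need(p,Rt); print(env.get_obs()["wrist_torque"])
E
```

```text
time_s: 29.4
tool_pos: [0.4266, -0.3428, 0.0605]
tool_rot: [-90.0, -20.1, -173.7]
force: [-0.0, -0.5, -1.6]
grip_width: 0.0194
time_s: 30.02
tool_pos: [0.4265, -0.3427, 0.0483]
tool_rot: [-90.1, -20.1, -173.7]
force: [0.3, 0.1, -1.0]
grip_width: 0.0196
shift [ 0.017 -0.004 -0.103] turn [-0.004 -0.013  0.006] | tcp [ 0.4265 -0.3427  0.0483] rot [ -90.06  -20.13 -173.74] F [ 0.32  0.1  -0.97] t 30.02 w 0.0196
[ 0.02078798 -0.4755009   0.01368953]
```

```bash
python3 -m pendant '[0.015,0,-0.05,0,0,0,5,0,0,0,0,0,0,5,0,0,0,0,0,0,5]'
python3 - <<'E'
from h import *
o=env.get_obs();print(o["wrist_torque"].round(2),o["force"].round(2))
E
python3 -m pendant '[0,0,-0.05,0,0,0,5,0,0,0,0,0,0,5,0,0,0,0,0,0,5]'
python3 - <<'E'
from h import *
p,Rt=tool_for_pole(P0,Rp0); need(p,Rt); print(env.get_obs()["wrist_torque"])
s=cam("scene"); crop(s,265,165,335,225,10,"g4s.png")
E
```

```text
time_s: 30.4
tool_pos: [0.4271, -0.3427, 0.0463]
tool_rot: [-90.1, -20.1, -173.7]
force: [0.7, 0.6, -1.4]
grip_width: 0.0196
[ 0.1  -0.47 -0.  ] [ 0.69  0.58 -1.39]
time_s: 30.78
tool_pos: [0.4272, -0.343, 0.0444]
tool_rot: [-90.0, -20.1, -173.8]
force: [0.9, -0.5, -0.4]
grip_width: 0.0198
shift [-0.002  0.002 -0.007] turn [-0.002 -0.01   0.006] | tcp [ 0.4272 -0.343   0.0444] rot [ -90.03  -20.1  -173.75] F [ 0.89 -0.49 -0.4 ] t 30.77 w 0.0198
[-0.04710356 -0.57084336 -0.02671889]
```

View pics/g4s.png

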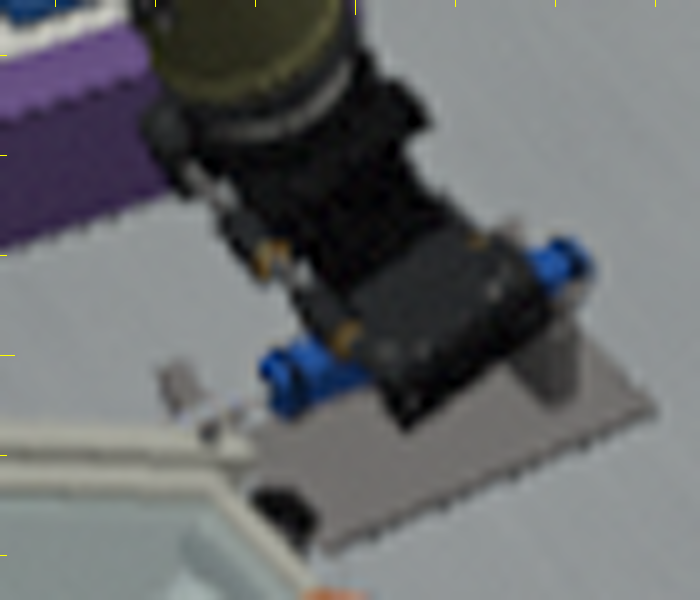

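Seated in both saddles at the original height. Releasing and rising straight up.

```bash
python3 -m pendant '[0,0,0,0,0,0,30,0,0,0,0,0,0,45,0,0,0,0,0,0,60,0,0,0,0,0,0,60,0,0,0,0,0,0,60]' 10
python3 -m pendant '[0,0,0.2,0,0,0,60,0,0,0.5,0,0,0,60,0,0,0.8,0,0,0,60,0,0,0.9,0,0,0,60,0,0,0.9,0,0,0,60,-0.5,-0.9,0.5,0,-0.3,0,60,-0.7,-0.9,0,0,-0.5,0,60,-0.7,-0.9,0,0,-0.5,0,60,-0.7,-0.9,0,0,-0.5,0,60,-0.5,-0.9,0,0,0,0,60]'
python3 -m pendant '[-0.6,-0.8,0,0,0,0,60,-0.6,-0.8,0,0,0,0,60,0,0,0,0,0,0,60,0,0,0,0,0,0,60]'
python3 - <<'E'
from h import *
s=cam("scene"); t=cam("top"); crop(s,265,165,335,225,10,"z1.png"); crop(t,400,220,460,320,6,"z2.png"); cv2.imwrite("pics/z3.png",t["image"][:,:,::-1]); crop(s,195,155,345,300,4,"z4.png")
hs=cv2.cvtColor(t["image"],cv2.COLOR_RGB2HSV)
m=((hs[...,0]>100)&(hs[...,0]<125)&(hs[...,1]>120)).astype(np.uint8); m[:,:415]=0;m[:,455:]=0;m[:240]=0;m[320:]=0
ys,xs=np.nonzero(m); pts=np.array([bp(t,x,y,.073)[:2] for x,y in zip(xs,ys)]); c=pts.mean(0); u=np.linalg.svd(pts-c)[2][0]; print(len(xs),"centroid",c,"yaw",np.degrees(np.arctan2(u[1],u[0])))
E
```

```text
time_s: 31.45
tool_pos: [0.4271, -0.3426, 0.0442]
tool_rot: [-90.1, -20.1, -173.7]
force: [0.6, -0.4, 0.2]
grip_width: 0.0577
time_s: 32.7
tool_pos: [0.2992, -0.525, 0.1992]
tool_rot: [-87.9, -2.2, -174.4]
force: [0.6, -0.7, -1.0]
grip_width: 0.06
time_s: 33.2
tool_pos: [0.2559, -0.5862, 0.1973]
tool_rot: [-88.1, -2.2, -174.1]
force: [0.1, 0.3, 0.1]
grip_width: 0.0598
340 centroid [ 0.41830876 -0.34237603] yaw -174.50467762308335
```

View pics/z1.png

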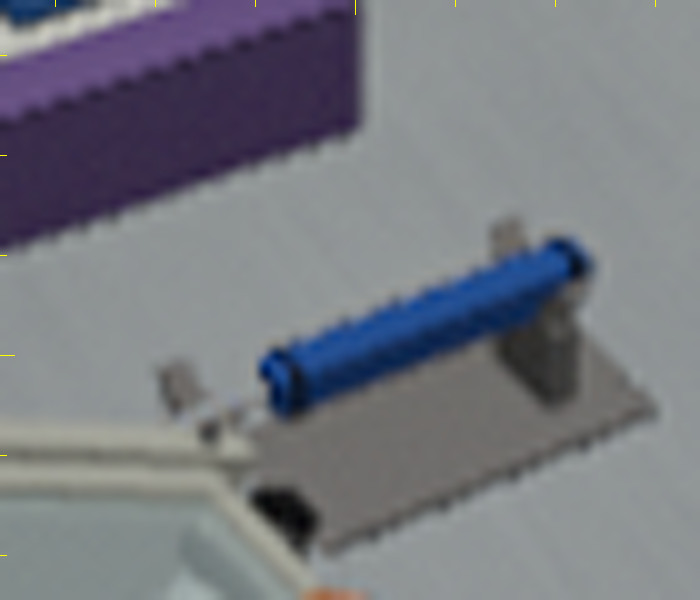

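View pics/z2.png

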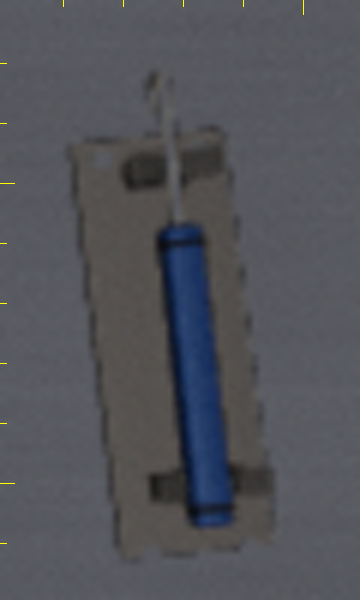

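View pics/z3.png

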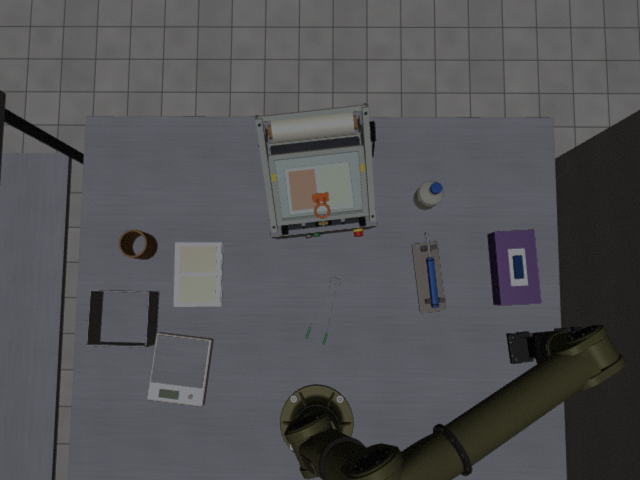

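View pics/z4.png

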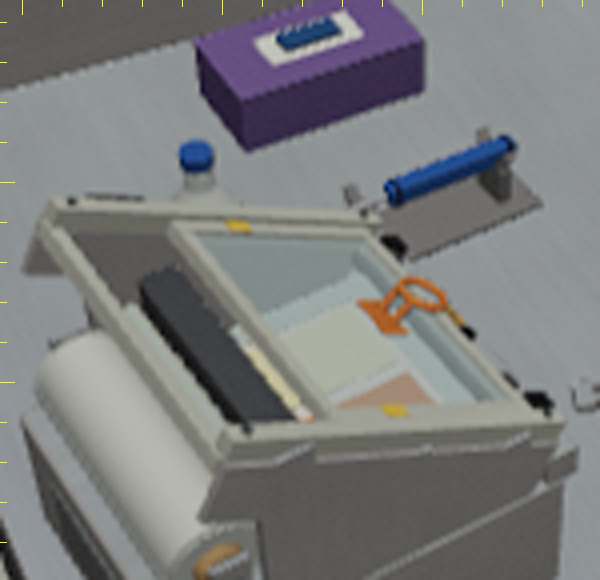

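The pole is back in both saddles: hook end at top pixel (425,233), as before, with the centre within about 2 mm and 1° of the start. The guard is still shut with the ring at top pixel (321,210). The tongs, bottle, boxes and trays sit at their starting pixels, and the gripper is clear. Handing in.

```bash
python3 -c "
from cell import env
env.sign_off()"
```

```text
the job is handed in; nothing more can be done
```

The guard is shut and latched, and the pole is back in its rest with the hook hanging down and pointing the same way as before. I handed the job in at about 33 s of the 72 s allowed.

- **Drawing the guard shut:** I hooked the ring and drew it down about 91 mm. The buffers raised the pull to about 16–17 N, where the guard gave a small jump that I took as the click. The highest force I read was about 17.3 N, against the 22 N limit.
- **Latch check:** when I eased off, the force fell to zero and the guard stayed put. The camera puts it about 9 mm open, within the shut range, and it was still there in the last pictures.
- **Pole in its rest:** it lies in both saddles, about 1.5 mm and 0.8° from where it started, as measured by camera.
- **Other things on the table:** by eye in the overhead picture, nothing else had moved. The gripper was clear of everything at the end.

**Readings that disagreed:**
- Camera and tool positions differed by about 2–3 mm, so I placed the hook by the images.
- While drawing the guard there was a side load on the ring of up to about 4 N, which I relieved before the click. A further 3 N or so appeared briefly while easing off.
- The force readings were noisy by about 1 N. The click itself is inferred from the jump and the way the guard held.

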